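Load the drip station and log it

ROBOT

A 6-joint arm with a two-finger parallel gripper is mounted at the origin on the work surface. World frame = base frame: x ahead of the robot, y to its left, z up, the work surface at z = 0. Lengths are in m, angles in rad, forces in N, time in s.
With the tool pointing down it reaches from about 0.275 to 0.75 m from the base axis. Payload 10.2 kg.
Tool frame: the origin (TCP) lies on the front face of the gripper's body, between the roots of the fingers; the fingertips stand 73 mm ahead of it and the grasp point (between the pads) lies 54 mm ahead of it; z points along the fingers, y is the direction in which the jaws open and shut (so a half turn about z gives the same grasp; the last joint's range is limited). The gripper opens to 85 mm and grips with 20 to 120 N. Pads are 22 mm wide; open, the fingers measure 114 mm over their backs; the gripper's body (76 mm by 85 mm) begins 54 mm behind the grasp point. The pads swing forward as they close: fully open they stand 13 mm farther back than shut.
Start: joints at [1.086, 0.313, 1.498, -0, 1.331, -0.223], TCP at [0.136, 0.507, 0.304] pointing down, gripper open.
Joint ranges: [-2.94, 2.94], [-0.97, 2.17], [0.19, 2.56], [-1.23, 4.37], [0.02, 3.11], [-2.88, 2.88]. Speed limits (rad/s): [2.39, 2.39, 3.01, 3.14, 3.14, 3.14].

INTERFACE

Orientations are given as a unit quaternion [w, x, y, z].
In Python, from cell import monitor, vision, env gives the robot as it stands.
- The arm moves only by the tool arm_command, never from a script. Its argument "steps" is a list that holds one entry, the list of rows, each a list of 4 numbers: the shift along the tool's x, y, z in mm, then the turn about the tool's z in degrees. A call has 1 to 12 rows; each row is the pose to reach, as a shift and turn from the pose commanded when the call began, along the tool's axes at that moment; what a row does not reach only later rows make up. A row lasts 1/10 s, in which the tool goes at most 50 mm and 8.59 degrees, less where a joint would pass 70% of its speed; a pose out of reach is approached as far as the arm can. A call with a gripper value outside its range is refused whole. "grip" is the opening, from 0 (shut) to 1 (fully open), set as the call begins (left out, the last holds). The fingers move at their own pace and stop on an object; the grip force is fixed at half the most. Time passes only in rows, so rows that repeat a pose let the fingers close. It gives the time, the measured TCP pose, the force and the opening at its end, in the units of the state.
- monitor.read_state(): the state, without advancing time (a new reading comes with each control period).
- vision.snapshot(name): name is "side" or "top"; returns the picture (384x512x3 uint8, red, green, blue); there is no depth.
- vision.calibration(name): a dict with "fov_y" (degrees; the focal length in pixels is half the picture's height over the tangent of half this angle, whatever the lens; pixels are square), "cx", "cy" (the principal point, pixels), "dist_coeffs" ([k1, k2, p1, p2, k3] as OpenCV has them; the pictures are not rectified), "xyz" and "rotation" of the camera in the world. Camera axes: x right, y down, z forward; pixel columns grow to the right and rows downward; lengths in m; the calibration is good to about 2 mm. A picture is of the moment at which its call begins. calibration takes no time and is no camera call.
- env.close_job(): hands the job in, once; it reports no verdict.
The state is a dict: "clock": time; "qpos": joint angles; "dq": joint speeds; "tau": joint torques, N m; "tool_pos": TCP position; "tool_rot": TCP orientation; "contact_force": force on the tool from outside, world axes, zero at the start; "torque": the same for the moment, N m; "width": opening from 0.0 (shut) to 1.0 (fully open).
Only numpy, scipy, OpenCV 4.12 (cv2) and the standard library are available. Lean on these libraries where they do the work, as an engineer would, in place of code of your own. Each camera call takes 0.05 s, during which the arm holds its last target. There are 200 camera calls.

TASK

Scan the drip station in: squeeze the clamped code scanner's trigger against its handle until it is fully home and let it spring back. Then clear the washed things off the bench: hang every slide rack by its wire bail on a hook of the drip stand, one to a hook, and set every ball-bottomed pot upright in a cork ring of its own. When all are in place, log the load by squeezing the trigger fully home and letting it spring back once more; keep the racks upright all the time, and leave the alcohol bottle, the stick pot and the dropper bottle where they are.

Things in the scene. Friction and masses are not known exactly. Their poses are not given: they have to be found in the camera images.
- rack_a: wire slide rack full of slides, upright on the bench at first; base 40 (x) x 62 (y) x 40 mm high, origin at the centre of its underside, z up. A closed wire bail stands on it: uprights at y = +-27 mm and a cross bar along y, with an open window under the bar. On the bar's middle stands a grey grip tab 18 (x) x 12 (y) mm, 92 to 140 mm up. About 0.16 kg. Half a turn leaves it the same. May be absent
- rack_b: wire slide rack full of slides, upright on the bench at first; base 40 (x) x 62 (y) x 40 mm high, origin at the centre of its underside, z up. A closed wire bail stands on it: uprights at y = +-27 mm and a cross bar along y, with an open window under the bar. On the bar's middle stands a grey grip tab 18 (x) x 12 (y) mm, 92 to 140 mm up. About 0.16 kg. Half a turn leaves it the same. May be absent
- rack_c: wire slide rack full of slides, upright on the bench at first; base 40 (x) x 62 (y) x 40 mm high, origin at the centre of its underside, z up. A closed wire bail stands on it: uprights at y = +-27 mm and a cross bar along y, with an open window under the bar. On the bar's middle stands a grey grip tab 18 (x) x 12 (y) mm, 92 to 140 mm up. About 0.16 kg. Half a turn leaves it the same. May be absent
- rack_a_bar (a point): on rack_a: middle of the bail's bar, 90 mm above the rack's origin. The bar is 6 mm wire, centre line 83 mm up at the uprights and peaking at 90 mm here; the uprights are 4 mm thick; the window under it is 50 mm wide and reaches down to the base top at 40 mm
- rack_b_bar (a point): on rack_b: middle of the bail's bar, 90 mm above the rack's origin. The bar is 6 mm wire, centre line 83 mm up at the uprights and peaking at 90 mm here; the uprights are 4 mm thick; the window under it is 50 mm wide and reaches down to the base top at 40 mm
- rack_c_bar (a point): on rack_c: middle of the bail's bar, 90 mm above the rack's origin. The bar is 6 mm wire, centre line 83 mm up at the uprights and peaking at 90 mm here; the uprights are 4 mm thick; the window under it is 50 mm wide and reaches down to the base top at 40 mm
- pot_a: ball-bottomed closed amber pot: sphere of radius 30 mm, black cap (44 mm across, 50 to 58 mm up), black knob 22 mm across from 58 to 94 mm up. Origin at the lowest point of the ball, z along the knob. Weighted base: it rights itself on the bench to within about 8 degrees, but in a ring it stays at the angle at which it is set down. About 0.2 kg. May be absent
- pot_b: ball-bottomed closed amber pot: sphere of radius 30 mm, black cap (44 mm across, 50 to 58 mm up), black knob 22 mm across from 58 to 94 mm up. Origin at the lowest point of the ball, z along the knob. Weighted base: it rights itself on the bench to within about 8 degrees, but in a ring it stays at the angle at which it is set down. About 0.2 kg. May be absent
- pot_c: ball-bottomed closed amber pot: sphere of radius 30 mm, black cap (44 mm across, 50 to 58 mm up), black knob 22 mm across from 58 to 94 mm up. Origin at the lowest point of the ball, z along the knob. Weighted base: it rights itself on the bench to within about 8 degrees, but in a ring it stays at the angle at which it is set down. About 0.2 kg. May be absent
- pot_a_center (a point): centre of the ball of pot_a, 30 mm above its origin
- pot_b_center (a point): centre of the ball of pot_b, 30 mm above its origin
- pot_c_center (a point): centre of the ball of pot_c, 30 mm above its origin
- stand: fixed drip stand: base plate 130 x 380 x 10 mm, two posts at y = +-175 mm, and between them a rail (12 mm bar along y, centre 146 mm up). Three J-hooks of 8 mm bar grow from the rail to -x at y = -120, 0, 120 mm. Nothing of it is above 160 mm. A hung rack's base is about 57 mm up. Origin on the bench under the rail's middle; x points away from the hooks' open ends, y along the rail
- hook0 (a point): hook 0 of the stand (y = -120 mm): where the middle of a hung rack's bar rests, 147 mm above the bench, 36 mm to -x of the rail. The hook sinks gently to here, then turns up at its end, 46 to 56 mm from the rail, top 160 mm up. Axes as the stand's: the hook points along -x and its open end is there; a hung rack's bar lies along y
- hook1 (a point): hook 1 of the stand (y = 0 mm): where the middle of a hung rack's bar rests, 147 mm above the bench, 36 mm to -x of the rail. The hook sinks gently to here, then turns up at its end, 46 to 56 mm from the rail, top 160 mm up. Axes as the stand's: the hook points along -x and its open end is there; a hung rack's bar lies along y
- hook2 (a point): hook 2 of the stand (y = 120 mm): where the middle of a hung rack's bar rests, 147 mm above the bench, 36 mm to -x of the rail. The hook sinks gently to here, then turns up at its end, 46 to 56 mm from the rail, top 160 mm up. Axes as the stand's: the hook points along -x and its open end is there; a hung rack's bar lies along y
- ring0 (a point): cork ring 0, one of three in a row 100 mm apart on a fixed plywood board (90 x 300 x 8 mm): centre of its mouth, 26 mm above the bench; ring 80 mm outside, hole 42 mm, 18 mm high. A seated pot's ball centre lies about 21 mm above this point
- ring1 (a point): cork ring 1, one of three in a row 100 mm apart on a fixed plywood board (90 x 300 x 8 mm): centre of its mouth, 26 mm above the bench; ring 80 mm outside, hole 42 mm, 18 mm high. A seated pot's ball centre lies about 21 mm above this point
- ring2 (a point): cork ring 2, one of three in a row 100 mm apart on a fixed plywood board (90 x 300 x 8 mm): centre of its mouth, 26 mm above the bench; ring 80 mm outside, hole 42 mm, 18 mm high. A seated pot's ball centre lies about 21 mm above this point
- scanner_grip: fixed upright grey handle of a code scanner that is clamped head-down to the bench; handle 28 (x) x 30 (y) x 88 mm high, origin at the centre of its foot, 56 mm above the bench, so its top is 144 mm up. Below it is the scanner's head, 105 x 52 mm, up to 56 mm. The trigger is on its -x side
- trigger (a joint): the scanner's sprung hinged black trigger: 0 released, 0.3 rad fully home; hinge along the handle's y, 64 mm above the bench, 21 mm to -x of the handle's axis. A bar 8 mm thick, 20 wide, 56 long, leaning out when released, upright beside the handle when home. Takes about 6 N near its top end and springs back. Handle and trigger together: about 52 mm wide near its top, 39 mm when home
- alcohol_bottle: bystander: white plastic bottle 72 mm across, 170 mm high, origin at the centre of its underside
- stick_pot: bystander: green pot of wooden sticks, 52 mm across, 75 mm high, origin at the centre of its underside
- dropper_bottle: bystander: small amber dropper bottle, 28 mm across, 78 mm high, origin at the centre of its underside

How it is judged:
On the way, in this order (a step that is already met when the one before it is completed fails the run):
1. the trigger is squeezed fully home between the fingers and the handle (value of joint trigger above 0.25 rad and contact force between the fingers and scanner_grip above 0.5 N), for 0.1 s.
2. the trigger has sprung back (value of joint trigger below 0.05 rad), for 0.2 s.
3. every rack hangs on a hook and every pot sits upright in a ring ((distance between rack_a_bar and hook0 below 0.012 m or distance between rack_a_bar and hook1 below 0.012 m or distance between rack_a_bar and hook2 below 0.012 m) and angle between each of rack_a, rack_b, rack_c, pot_a, pot_b, pot_c's own z axis and vertical below 0.2 rad and linear speed of each of rack_a, rack_b, rack_c below 0.06 m/s and (distance between rack_b_bar and hook0 below 0.012 m or distance between rack_b_bar and hook1 below 0.012 m or distance between rack_b_bar and hook2 below 0.012 m) and (distance between rack_c_bar and hook0 below 0.012 m or distance between rack_c_bar and hook1 below 0.012 m or distance between rack_c_bar and hook2 below 0.012 m) and ((horizontal distance between pot_a_center and ring0 below 0.006 m and z of pot_a_center in the frame of ring0 between 0.016 and 0.0255 m) or (horizontal distance between pot_a_center and ring1 below 0.006 m and z of pot_a_center in the frame of ring1 between 0.016 and 0.0255 m) or (horizontal distance between pot_a_center and ring2 below 0.006 m and z of pot_a_center in the frame of ring2 between 0.016 and 0.0255 m)) and linear speed of each of pot_a, pot_b, pot_c below 0.04 m/s and ((horizontal distance between pot_b_center and ring0 below 0.006 m and z of pot_b_center in the frame of ring0 between 0.016 and 0.0255 m) or (horizontal distance between pot_b_center and ring1 below 0.006 m and z of pot_b_center in the frame of ring1 between 0.016 and 0.0255 m) or (horizontal distance between pot_b_center and ring2 below 0.006 m and z of pot_b_center in the frame of ring2 between 0.016 and 0.0255 m)) and ((horizontal distance between pot_c_center and ring0 below 0.006 m and z of pot_c_center in the frame of ring0 between 0.016 and 0.0255 m) or (horizontal distance between pot_c_center and ring1 below 0.006 m and z of pot_c_center in the frame of ring1 between 0.016 and 0.0255 m) or (horizontal distance between pot_c_center and ring2 below 0.006 m and z of pot_c_center in the frame of ring2 between 0.016 and 0.0255 m))), for 0.3 s.
4. the trigger is squeezed fully home between the fingers and the handle (all of step 1), for 0.1 s.
5. the trigger has sprung back (value of joint trigger below 0.05 rad), for 0.2 s.
At the end, for the whole second after the job is handed in: every rack hangs, bar middle within 12 mm of a hook's throat; every pot sits in a cork ring, ball centred within 6 mm and 16 to 25.5 mm above the ring's mouth; all within 0.2 rad of upright and at rest; the trigger is released (below 0.05 rad) (all of step 3 and value of joint trigger below 0.05 rad); the robot touches nothing.
It fails at once if rack_a tipped over (more than 0.8 rad) (angle between rack_a's own z axis and vertical above 0.8 rad).
It fails at once if rack_b tipped over (more than 0.8 rad) (angle between rack_b's own z axis and vertical above 0.8 rad).
It fails at once if rack_c tipped over (more than 0.8 rad) (angle between rack_c's own z axis and vertical above 0.8 rad).
It fails at once if a bystander moved more than 3 cm (distance of any of alcohol_bottle, stick_pot, dropper_bottle from where it was at the start of the episode above 0.03 m).
Of rack_a, rack_b, rack_c only 2 to 3 are there at a start; the rules pass over those that are not, and their reading is None.
Of pot_a, pot_b, pot_c only 2 to 3 are there at a start; the rules pass over those that are not, and their reading is None.
At some moment in a run one of pot_a, pot_b, pot_c may be knocked a few centimetres aside while the robot is not near it.
It also fails if it takes over 210 s, if anything falls off the work surface, if the arm or the gripper's body presses on something with over 40 N, if the wrist force passes 120 N, or if a joint passes its speed limit or range.

## Working session

There is one attempt and no reset: what is moved stays moved. The work goes in short steps, Python scripts to look and compute and a tool call to move; the robot and the scene stay as the last step left them, time stands still between calls to the robot, and variables do not carry over. Pictures are saved under pics/ and viewed, about 12 in all and at most 16, crops included, and the job is handed in when it is done.

Besides the shell and the picture viewer there is one more tool, called after "Request:" by a JSON object that holds its "name" and its "arguments", one argument or row to a line. arm_command: Moves the arm, as the interface text tells. Its arguments: {"type":"object","properties":{"steps":{"type":"array"},"grip":{"type":"number"}},"required":["steps"]}

```bash
ls; mkdir -p pics
cat > h.py <<'E'
import numpy as np, cv2
from cell import monitor, vision, env
def K(c):
    f=192/np.tan(np.radians(c["fov_y"])/2)
    return np.array([[f,0,c["cx"]],[0,f,c["cy"]],[0,0,1.]])
def snap(n,fn=None):
    im=vision.snapshot(n)
    if fn: cv2.imwrite('pics/'+fn,cv2.cvtColor(im,cv2.COLOR_RGB2BGR))
    return im
def R(c):
    r=np.array(c["rotation"],float)
    if r.size==4:
        from scipy.spatial.transform import Rotation as Q
        return Q.from_quat(r[[1,2,3,0]]).as_matrix()
    return r.reshape(3,3)
def ray(n,uv):
    c=vision.calibration(n)
    p=cv2.undistortPoints(np.array(uv,float).reshape(-1,1,2),K(c),np.array(c["dist_coeffs"],float)).reshape(-1,2)
    d=np.c_[p,np.ones(len(p))]@R(c).T
    return np.array(c["xyz"]),d
def onz(n,uv,z):
    o,d=ray(n,uv); return o+d*((z-o[2])/d[:,2])[:,None]
def proj(n,P):
    c=vision.calibration(n); r=R(c)
    rv=cv2.Rodrigues(r.T)[0]; t=-r.T@np.array(c["xyz"])
    return cv2.projectPoints(np.array(P,float).reshape(-1,1,3),rv,t,K(c),np.array(c["dist_coeffs"],float))[0].reshape(-1,2)
E
python3 - <<'E'
from h import *
for n in("side","top"):
    snap(n,n+'0.png');print(vision.calibration(n))
print(monitor.read_state())
E
```

```text
pics
{'fov_y': 57.65254464967919, 'cx': 254.35432016218996, 'cy': 189.02120789209593, 'dist_coeffs': array([-0.00372572,  0.        ,  0.        ,  0.        ,  0.        ]), 'xyz': array([0.29154527, 0.52117062, 0.79865238]), 'rotation': array([ 0.07978884, -0.2082996 ,  0.91804996, -0.32776408])}
{'fov_y': 56.606626672624614, 'cx': 257.8384158497875, 'cy': 189.22381873662104, 'dist_coeffs': array([-0.10907587,  0.        ,  0.        ,  0.        ,  0.        ]), 'xyz': array([0.41137473, 0.04205323, 1.0899728 ]), 'rotation': array([-0.03537541,  0.71175335, -0.69918413,  0.05742219])}
{'clock': 0.1, 'qpos': array([ 1.08562135e+00,  3.13401102e-01,  1.49833498e+00, -3.90627533e-06,
        1.33100701e+00, -2.23392017e-01]), 'dq': array([ 8.40368922e-04, -2.48632397e-03, -2.44859105e-03, -4.05687331e-04,
       -2.73867828e-04,  2.45960590e-06]), 'tau': array([ 2.62877482e-03, -4.12904871e+01, -2.60138851e+01, -1.19001988e-04,
        3.00046224e-03,  2.95932090e-06]), 'tool_pos': array([0.13581301, 0.50698387, 0.30339848]), 'tool_rot': array([-1.97773706e-04,  1.30517564e-01,  9.91445830e-01, -5.40150049e-04]), 'contact_force': array([ 0.48893043, -0.19065177, -0.16178883]), 'torque': array([-0.04822518, -0.04428554, -0.00045718]), 'width': 0.9983481330029135}
```

```bash
python3 -c "
import cv2
for n in('side0','top0'):
    cv2.imwrite('pics/%s_b.png'%n,cv2.resize(cv2.imread('pics/%s.png'%n),(800,600),interpolation=cv2.INTER_CUBIC))"
```

```text
(no output)
```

View pics/top0_b.png

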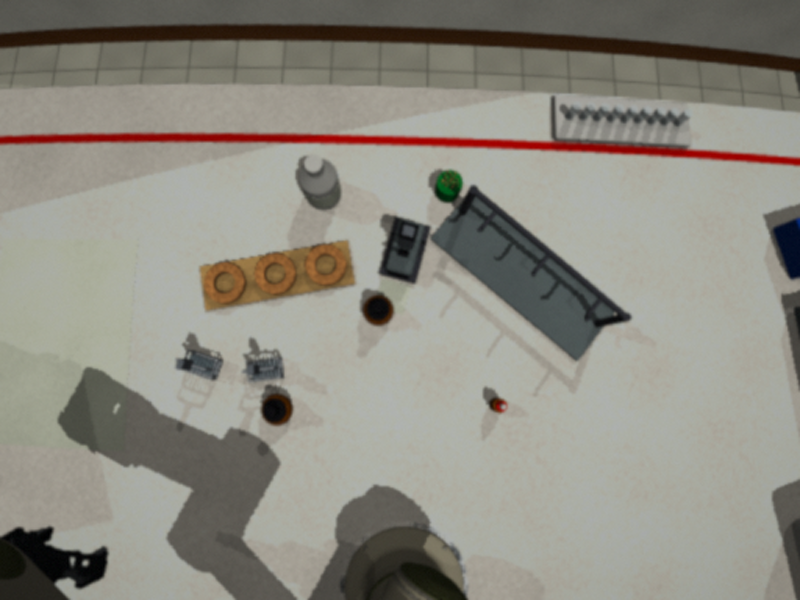

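View pics/side0_b.png

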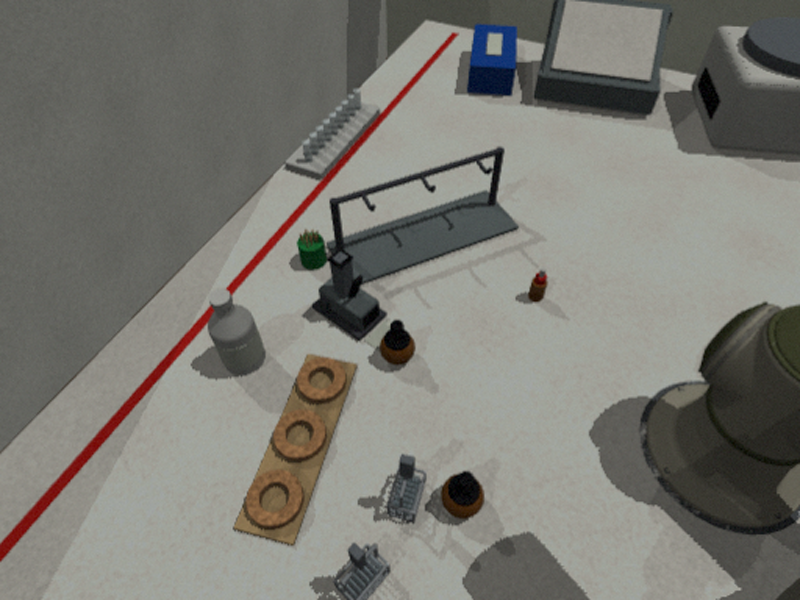

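```bash
cat >> h.py <<'E'
def crop(src,x0,y0,w,h,s,fn):
    im=cv2.imread('pics/'+src)[y0:y0+h,x0:x0+w]
    im=cv2.convertScaleAbs(cv2.resize(im,None,fx=s,fy=s,interpolation=cv2.INTER_CUBIC),alpha=1.6)
    for v in range(-(-x0//10)*10,x0+w,10):
        cv2.line(im,(int((v-x0+.5)*s),0),(int((v-x0+.5)*s),5 if v%50 else 14),(0,0,255),1)
        if v%20==0: cv2.putText(im,str(v),(int((v-x0+.5)*s)-10,26),0,.4,(0,0,255),1)
    for v in range(-(-y0//10)*10,y0+h,10):
        cv2.line(im,(0,int((v-y0+.5)*s)),(5,int((v-y0+.5)*s)),(0,0,255),1)
        if v%20==0: cv2.putText(im,str(v),(8,int((v-y0+.5)*s)+4),0,.4,(0,0,255),1)
    cv2.imwrite('pics/'+fn,im)
E
python3 - <<'E'
from h import *
crop('top0.png',108,130,304,150,2.6,'c1.png') 
crop('side0.png',140,160,220,224,2.65,'c2.png')
for n in('top','side'):
    im=cv2.imread('pics/%s0.png'%n); hsv=cv2.cvtColor(im,cv2.COLOR_BGR2HSV)
    m=cv2.inRange(hsv,(5,90,40),(20,255,255))
    N,l,st,ce=cv2.connectedComponentsWithStats(m)
    for i in range(1,N):
        if st[i,4]>15: print(n,st[i],ce[i].round(1), hsv[l==i].mean(0).round())
    d=cv2.inRange(hsv,(0,0,0),(180,255,40))
    N,l,st,ce=cv2.connectedComponentsWithStats(d)
    for i in range(1,N):
        if 15<st[i,4]<2000: print(n,'dark',st[i],ce[i].round(1))
E
```

```text
top [82 17 21  2 22] [92.5 17. ] [ 13. 133.  45.]
top [   0   16  509   30 2674] [260.6  25.5] [ 13. 179.  44.]
top [54 18 21  1 21] [64. 18.] [ 13. 133.  44.]
top [435  29  18   2  19] [443.4  29.6] [ 13. 128.  45.]
top [ 128  154   99   44 2701] [176.8 175.7] [ 16. 150. 130.]
top [233 189  19  19 106] [242.3 199.5] [ 14. 172.  62.]
top [169 252  18  20 118] [179.7 260.8] [ 13. 186.  60.]
top [314 255  10   9  42] [317.4 258.5] [ 11. 184.  86.]
top dark [   0   17  224   12 1132] [99.7 20.8]
top dark [226  18  10   4  24] [231.   19.2]
top dark [239  18  88   8 315] [282.2  21.2]
top dark [331  22 181  25 872] [432.8  32.2]
top dark [279 121  14   8  40] [285.2 125.1]
top dark [291 123  15  18  88] [298.2 130.2]
top dark [320 137  17  14  17] [328.  143.6]
top dark [245 140  23  39 315] [255.2 157.1]
top dark [496 142  16  35 380] [505.2 157.5]
top dark [234 190  15  15 175] [241.2 197.1]
top dark [509 197   3  17  35] [510.3 203.2]
top dark [380 200  19   9  78] [388.7 204.6]
top dark [118 231   5   5  20] [119.8 232.8]
top dark [169 255  14  15 178] [175.4 261.9]
top dark [233 359
[... 586 characters left out ...]
18. ]
side dark [210 128  22  65 492] [218.5 167.9]
side dark [192 160  13  12  95] [198.  165.7]
side dark [200 187  46  31 521] [221.7 202. ]
side dark [339 187   7   6  29] [342.2 189.4]
side dark [448 198  32  41 224] [460.  218.2]
side dark [246 205  17  20 218] [253.6 215.4]
side dark [247 227  13   6  28] [252.6 230.5]
side dark [ 450  237   62   78 1027] [480.4 279.5]
side dark [411 256   9  14  51] [414.4 262.3]
side dark [256 297   8   9  60] [259.4 300.9]
side dark [287 302  20  22 334] [296.5 313. ]
side dark [421 306   6   7  21] [423.8 308.2]
side dark [433 317  14  11  41] [438.9 322.3]
side dark [444 327  65  15 315] [479.3 335.5]
side dark [224 355  10   9  38] [228.9 359.4]
```

View pics/c1.png

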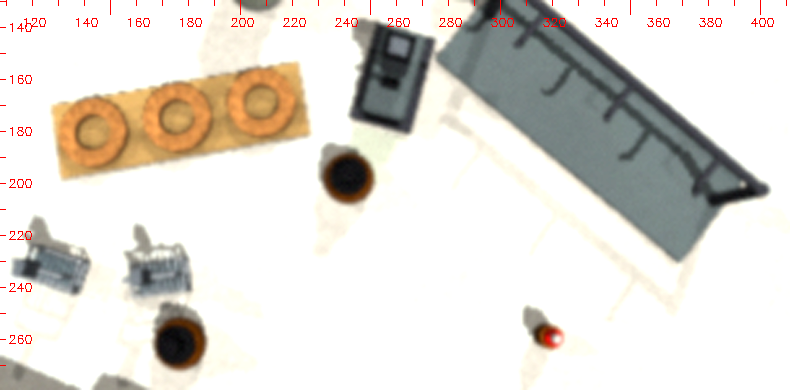

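View pics/c2.png

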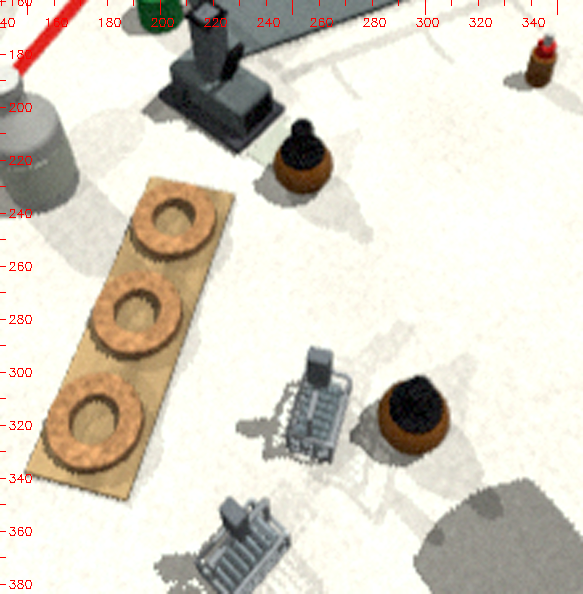

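Run:
```python
from h import *
def tri(a,b):
    o1,d1=ray('top',[a]);o2,d2=ray('side',[b]);d1=d1[0];d2=d2[0]
    s=np.linalg.lstsq(np.c_[d1,-d2],o2-o1,rcond=None)[0]
    p,q=o1+s[0]*d1,o2+s[1]*d2; return ((p+q)/2).round(4),round(np.linalg.norm(p-q)*1e3,1)
print('rings top',onz('top',[(144,180),(176,174.5),(208,168.5)],.026).round(3).tolist())
print('rings side',onz('side',[(174.5,317),(192,276),(205,241)],.026).round(3).tolist())
for n,a,b in [('post1',(298,129),(213.5,128.5)),('post2',(396,202),(320,97)),('tab1',(118.5,233),(228.5,355)),('tab2',(163,237),(260.5,295)),('handle',(260,146.5),(218,163)),('knob1',(241.5,196.5),(253.5,208)),('knob2',(174.5,262),(297,305))]: print(n,tri(a,b))
print('plate',onz('top',[(276,153),(368,230)],.01).round(3).tolist())
for n in('top','side'):
    im=cv2.imread('pics/%s0.png'%n);
    hsv=cv2.cvtColor(im,cv2.COLOR_BGR2HSV)
    # pots: amber + dark
    m=cv2.inRange(hsv,(5,100,0),(22,255,110))|cv2.inRange(hsv,(0,0,0),(180,255,45))
    m=cv2.morphologyEx(m,cv2.MORPH_OPEN,np.ones((5,5),np.uint8))
    for x,y in {'top':[(242,198),(178,261)],'side':[(254,222),(296,318)]}[n]:
        l=cv2.connectedComponents(m)[1];k=l==l[y,x];c,r=cv2.minEnclosingCircle(np.argwhere(k)[:,::-1].astype(np.float32));
        print(n,'pot',np.round(c,1),round(r,1),onz(n,[c],.03).round(3))
# rack bases & scanner base
im=cv2.imread('pics/top0.png');hsv=cv2.cvtColor(im,cv2.COLOR_BGR2HSV)
print(im[233,120:145:3].tolist(),im[220,122].tolist(),im[245,135].tolist())
m=cv2.inRange(hsv,(90,25,30),(125,255,200))
for x0,y0,x1,y1 in[(110,222,148,250),(153,222,185,250),(240,135,274,185)]:
    p=np.argwhere(m[y0:y1,x0:x1])[:,::-1]+[x0,y0]
    r=cv2.minAreaRect(p.astype(np.float32));b=cv2.boxPoints(r)
    print(r,onz('top',b,.04).round(3).tolist())
```

```text
rings top [[0.574, 0.355, 0.026], [0.592, 0.258, 0.026], [0.613, 0.162, 0.026]]
rings side [[0.575, 0.357, 0.026], [0.592, 0.258, 0.026], [0.614, 0.161, 0.026]]
post1 (array([ 0.7067, -0.088 ,  0.1698]), np.float64(17.1))
post2 (array([ 0.5057, -0.3616,  0.1567]), np.float64(3.8))
tab1 (array([0.4131, 0.3914, 0.1163]), np.float64(1.8))
tab2 (array([0.4063, 0.2665, 0.1243]), np.float64(3.6))
handle (array([0.6503, 0.0093, 0.1542]), np.float64(2.6))
knob1 (array([0.5234, 0.0581, 0.0936]), np.float64(3.4))
knob2 (array([0.3366, 0.2398, 0.0874]), np.float64(1.1))
plate [[0.669, -0.045, 0.01], [0.435, -0.332, 0.01]]
top pot [241.8 198. ] 9.3 [[0.524 0.057 0.03 ]]
top pot [176.8 261.5] 9.8 [[0.333 0.244 0.03 ]]
side pot [254.5 219. ] 13.5 [[0.528 0.048 0.03 ]]
side pot [296.5 316.9] 14.3 [[0.332 0.242 0.03 ]]
[[32, 31, 28], [78, 75, 72], [81, 80, 70], [78, 75, 66], [83, 81, 71], [80, 77, 67], [90, 87, 83], [99, 100, 99], [144, 155, 160]] [86, 93, 96] [151, 161, 163]
((125.3900375366211, 232.03736877441406), (21.514829635620117, 9.662349700927734), 14.931418418884277) [[0.409, 0.433, 0.04], [0.437, 0.427, 0.04], [0.422, 0.363, 0.04], [0.395, 0.369, 0.04]]
((167.770263671875, 236.12161254882812), (9.04194450378418, 17.5906925201416), 80.53767395019531) [[0.415, 0.3, 0.04], [0.425, 0.249, 0.04], [0.399, 0.244, 0.04], [0.389, 0.294, 0.04]]
((258.7577819824219, 159.62046813964844), (20.817550659179688, 34.81468200683594), 14.743562698364258) [[0.596, 0.052, 0.04], [0.7, 0.027, 0.04], [0.685, -0.034, 0.04], [0.581, -0.009, 0.04]]
```

```bash
cat > scene.py <<'E'
from h import *
def fr(x,y,deg):
    a=np.radians(deg);c,s=np.cos(a),np.sin(a)
    return lambda P:np.array([[x+c*p[0]-s*p[1],y+s*p[0]+c*p[1],p[2]] for p in P])
ST=(.606,-.225,-37.5); SC=(.655,.008,-13.5)
RK=[(.413,.391,-13),(.406,.267,11)]; PT=[(.525,.055),(.333,.243)]
RG=[(.5745,.356),(.592,.258),(.6135,.1615)]
def box(x0,x1,y0,y1,z0,z1):
    return [[(x0,y0,z),(x1,y0,z),(x1,y1,z),(x0,y1,z),(x0,y0,z)] for z in(z0,z1)]
def model():
    L=[]
    f=fr(*ST);L+= [f(p) for p in [[(0,-.175,.152),(0,.175,.152)]]+[[(0,y,.0),(0,y,.152)] for y in(-.175,.175)]+[[(0,y,.146),(-.036,y,.143),(-.052,y,.16)] for y in(-.12,0,.12)]]
    f=fr(*SC);L+=[f(p) for p in box(-.014,.014,-.015,.015,.056,.144)+[[(-.021,0,.064),(-.038,0,.118)]]]
    for r in RK:
        f=fr(*r);L+=[f(p) for p in box(-.02,.02,-.031,.031,0,.04)+[[(0,-.027,.04),(0,-.027,.083),(0,.027,.083),(0,.027,.04)]]+box(-.009,.009,-.006,.006,.092,.14)]
    t=np.linspace(0,2*np.pi,25)
    for x,y in RG: L+=[np.c_[x+r*np.cos(t),y+r*np.sin(t),0*t+.026] for r in(.021,.04)]
    for x,y in PT: L+=[np.c_[x+r*np.cos(t),y+r*np.sin(t),0*t+z] for r,z in((.03,.03),(.011,.094))]
    return L
def overlay(src,n,x0,y0,w,h,s,fn):
    crop(src,x0,y0,w,h,s,fn);im=cv2.imread('pics/'+fn)
    for l in model():
        p=((proj(n,l)-[x0,y0]+.5)*s*8).astype(np.int32)
        cv2.polylines(im,[p],False,(0,200,0),1,cv2.LINE_AA,3)
    cv2.imwrite('pics/'+fn,im)
E
python3 - <<'E'
from scene import *
print(onz('top',[(260,146.5)],.144).round(4),onz('side',[(218,163)],.144).round(4),onz('top',[(298,129),(396,202)],.152).round(4),onz('side',[(213.5,128.5),(320,97)],.152).round(4))
overlay('top0.png','top',108,115,300,165,2.65,'o1.png')
a=108
overlay('side0.png','side',150,90,190,290,2.05,'o2.png')
a=cv2.imread('pics/o1.png');b=cv2.imread('pics/o2.png');print(a.shape,b.shape)
E
```

```text
[[0.6542 0.0094 0.144 ]] [[0.6546 0.0009 0.144 ]] [[ 0.7041 -0.0937  0.152 ]
 [ 0.508  -0.3632  0.152 ]] [[ 0.7276 -0.1037  0.152 ]
 [ 0.5054 -0.3685  0.152 ]]
(437, 795, 3) (594, 389, 3)
```

View pics/o1.png

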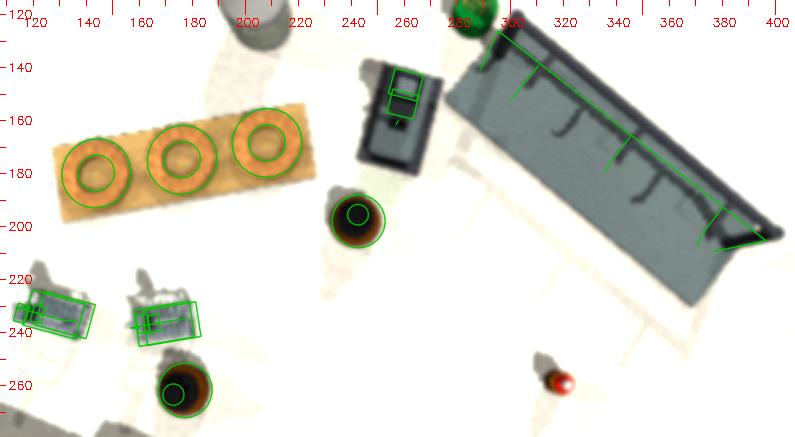

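View pics/o2.png

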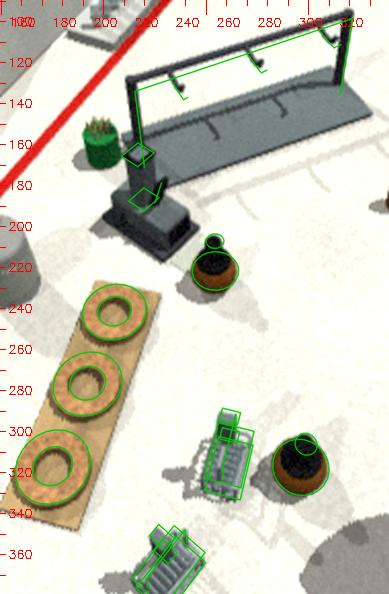

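Run:
```python
import scene
from scene import *
a=onz('top',[(303,120.5),(399,201.5)],.152);b=onz('side',[(213.5,128.5),(320,97)],.152)
print(a.round(4),b.round(4))
for p in(a,b):
    d=p[0]-p[1];m=p.mean(0);print(m.round(4),np.linalg.norm(d),np.degrees(np.arctan2(d[1],d[0]))-90)
m=(a.mean(0)+b.mean(0))/2;d=a[0]-a[1]+b[0]-b[1];ang=np.degrees(np.arctan2(d[1],d[0]))-90
scene.ST=(m[0],m[1],ang);print(scene.ST)
scene.SC=(.654,.005,-13.5)
overlay('top0.png','top',230,110,180,130,3.0,'o1.png')
overlay('side0.png','side',190,85,140,135,3.0,'o2.png')
a=cv2.imread('pics/o1.png');b=cv2.imread('pics/o2.png');h=max(len(a),len(b))
o=np.zeros((h,a.shape[1]+b.shape[1],3),np.uint8);o[:len(a),:a.shape[1]]=a;o[:len(b),a.shape[1]:]=b
cv2.imwrite('pics/o3.png',cv2.resize(o,(800,int(h*800/o.shape[1]))))
```

```text
[[ 0.7288 -0.1076  0.152 ]
 [ 0.5095 -0.3718  0.152 ]] [[ 0.7276 -0.1037  0.152 ]
 [ 0.5054 -0.3685  0.152 ]]
[ 0.6192 -0.2397  0.152 ] 0.34335502768954296 -39.70046468682098
[ 0.6165 -0.2361  0.152 ] 0.34564469109401214 -40.00935409228604
(np.float64(0.6178431510436396), np.float64(-0.23791195746586546), np.float64(-39.85542263684622))
```

View pics/o3.png

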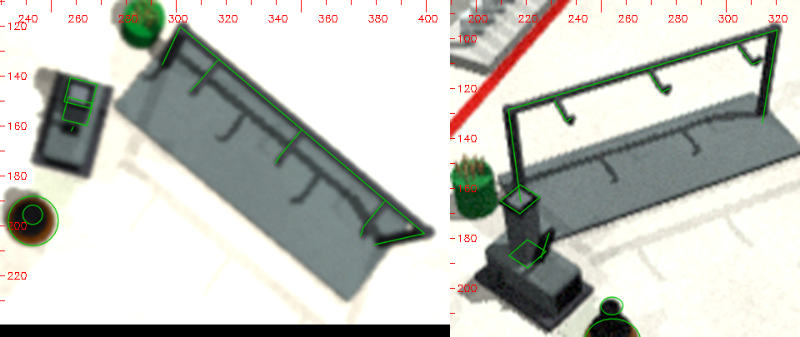

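```bash
cat > mv.py <<'E'
import sys
from h import *
from scipy.spatial.transform import Rotation as Q
def mv(x,y,z,jaw=None):
    s=monitor.read_state();q=s['tool_rot'];M=Q.from_quat(q[[1,2,3,0]]).as_matrix()
    d=M.T@(np.array([x,y,z])-s['tool_pos'])*1e3
    cur=np.degrees(np.arctan2(M[1,1],M[0,1]));t=0
    if jaw is not None: t=(cur-jaw+90)%180-90
    print('t=%.1f pos'%s['clock'],s['tool_pos'].round(4),'jaw %.1f'%cur,'q6 %.2f'%s['qpos'][5],'w %.2f'%s['width'],'F',s['contact_force'].round(1),'| row',d.round(1),'turn %.1f'%t)
    return M
if __name__=='__main__':
    M=mv(*[float(a) for a in sys.argv[1:]])
    print('tilt',np.degrees(np.arccos(-M[2,2])).round(2))
E
python3 mv.py .6487 .0063 .27 -13.5
```

```text
t=0.1 pos [0.1358 0.507  0.3034] jaw 75.0 q6 -0.22 w 1.00 F [ 0.5 -0.2 -0.2] | row [-625.  -350.9   33.6] turn 88.5
tilt 0.07
```

Request:
{"name": "arm_command", "arguments": {
  "steps": [
    [[-20,-11,5,4],[-60,-34,10,12],[-100,-56,15,20],[-140,-79,20,28],[-180,-101,25,36],[-220,-124,30,44],[-260,-146,33,52],[-300,-169,33,60],[-340,-191,33,68],[-380,-214,33,76],[-420,-236,33,84],[-460,-258,33,88]]
  ],
  "grip": 1
}}

```text
clock: 1.3
tool_pos: [0.5145, 0.1372, 0.2707]
tool_rot: [-0.0, 0.784, 0.62, -0.0]
contact_force: [0.8, 0.2, 0.8]
width: 0.997
```

```bash
python3 mv.py .6487 .0063 .26 -13.5
```

```text
t=1.3 pos [0.5145 0.1372 0.2707] jaw -13.3 q6 0.27 w 1.00 F [0.8 0.2 0.8] | row [-96.5 160.7  10.6] turn 0.2
tilt 0.03
```

Request:
{"name": "arm_command", "arguments": {
  "steps": [
    [[-24,40,4,0],[-48,80,8,0],[-72,120,10,0],[-90,150,10,0],[-96.5,160.7,10.6,0],[-96.5,160.7,10.6,0]]
  ]
}}

```text
clock: 1.9
tool_pos: [0.6489, 0.0072, 0.259]
tool_rot: [-0.001, 0.783, 0.622, -0.001]
contact_force: [0.2, 0.3, -0.1]
width: 1.004
```

Run:
```python
from h import *
from mv import mv
mv(.6487,.0063,.166,-13.5)
snap('top','t1.png');snap('side','s1.png')
crop('top1.png' if 0 else 't1.png',225,100,90,100,4.4,'a.png');crop('s1.png',180,100,90,100,4.4,'b.png')
cv2.imwrite('pics/v1.png',np.hstack([cv2.imread('pics/a.png'),cv2.imread('pics/b.png')]))
```

```text
t=1.9 pos [0.6489 0.0072 0.259 ] jaw -13.1 q6 0.06 w 1.00 F [ 0.2  0.3 -0.1] | row [-0.9  0.2 93. ] turn 0.4
```

View pics/v1.png

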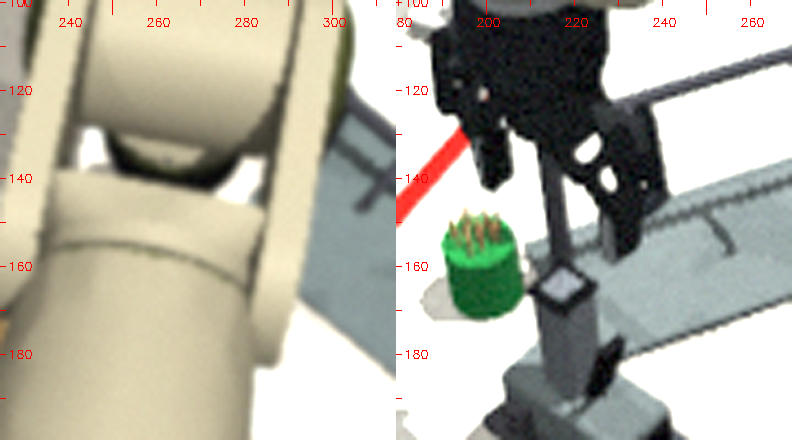

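Request:
{"name": "arm_command", "arguments": {
  "steps": [
    [[-0.9,0.2,15,0],[-0.9,0.2,35,0],[-0.9,0.2,55,0],[-0.9,0.2,70,0],[-0.9,0.2,82,0],[-0.9,0.2,90,0],[-0.9,0.2,93,0],[-0.9,0.2,93,0]]
  ]
}}

```text
clock: 2.8
tool_pos: [0.6483, 0.0079, 0.1674]
tool_rot: [0.0, 0.783, 0.623, 0.0]
contact_force: [-0.6, 0.1, 0.5]
width: 1.002
```

Run:
```python
from h import *
from mv import mv
mv(.6487,.0063,.166,-13.5)
snap('side','s2.png')
crop('s2.png',180,110,80,90,6.4,'v2.png')
```

```text
t=2.8 pos [0.6483 0.0079 0.1674] jaw -13.0 q6 0.06 w 1.00 F [-0.6  0.1  0.5] | row [-1.5  0.8  1.4] turn 0.5
```

View pics/v2.png

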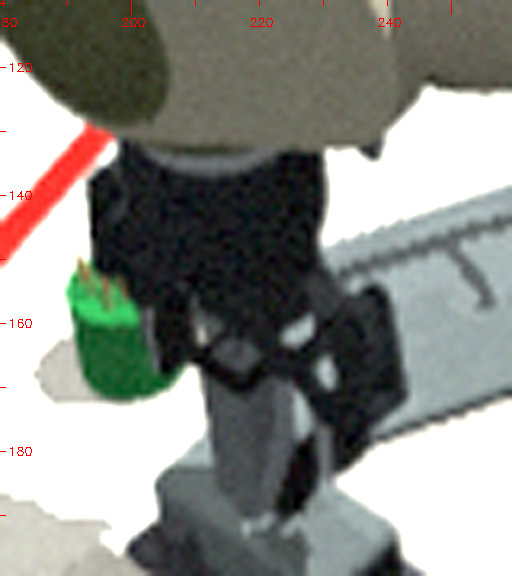

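Request:
{"name": "arm_command", "arguments": {
  "steps": [
    [[0,0,1.4,0],[0,0,1.4,0],[0,0,1.4,0],[0,0,1.4,0],[0,0,1.4,0],[0,0,1.4,0]]
  ],
  "grip": 0.53
}}

```text
clock: 3.45
tool_pos: [0.6481, 0.0079, 0.1662]
tool_rot: [-0.0, 0.783, 0.623, -0.0]
contact_force: [-5.0, 0.5, 4.7]
width: 0.529
```

```bash
python3 mv.py .6487 .0063 .166 -13.5
```

```text
t=3.5 pos [0.6481 0.0079 0.1662] jaw -13.0 q6 0.06 w 0.53 F [-5.   0.5  4.7] | row [-1.4  0.9  0.2] turn 0.5
tilt 0.03
```

Request:
{"name": "arm_command", "arguments": {
  "steps": [
    [[0,0,0,0],[0,0,0,0],[0,0,0,0]]
  ],
  "grip": 0.44
}}

```text
clock: 3.75
tool_pos: [0.6471, 0.0081, 0.1663]
tool_rot: [-0.002, 0.783, 0.622, -0.001]
contact_force: [-12.0, 2.3, 8.5]
width: 0.444
```

```bash
python3 mv.py .6487 .0063 .166 -13.5
```

```text
t=3.8 pos [0.6471 0.0081 0.1663] jaw -13.0 q6 0.06 w 0.44 F [-12.    2.3   8.5] | row [-1.4  1.9  0.3] turn 0.5
tilt 0.25
```

Request:
{"name": "arm_command", "arguments": {
  "steps": [
    [[0,0,0,0],[0,0,0,0],[0,0,0,0],[0,-1,0,0],[0,-2,0,0],[0,-2,0,0]]
  ],
  "grip": 0.3
}}

```text
clock: 4.35
tool_pos: [0.6471, 0.0081, 0.1665]
tool_rot: [0.001, 0.783, 0.622, 0.001]
contact_force: [9.5, 0.1, 4.0]
width: 0.434
```

```bash
python3 mv.py .6487 .0063 .166 -13.5
```

```text
t=4.3 pos [0.6471 0.0081 0.1665] jaw -13.1 q6 0.06 w 0.43 F [9.5 0.1 4. ] | row [-1.4  2.   0.5] turn 0.4
tilt 0.14
```

Request:
{"name": "arm_command", "arguments": {
  "steps": [
    [[0,0,0,0],[0,0,0,0],[0,0,0,0],[0,0,0,0],[0,0,0,0],[0,0,-15,0],[0,0,-45,0],[0,0,-75,0],[0,0,-90,0]]
  ],
  "grip": 1
}}

```text
clock: 5.25
tool_pos: [0.647, 0.0081, 0.2603]
tool_rot: [0.002, 0.783, 0.623, 0.002]
contact_force: [-1.2, 0.3, 0.2]
width: 1.007
```

```bash
python3 mv.py .5235 .058 .20 -13; python3 mv.py .5235 .058 .136 -13
```

```text
t=5.2 pos [0.647  0.0081 0.2603] jaw -13.0 q6 0.06 w 1.01 F [-1.2  0.3  0.2] | row [  20.8 -131.9   59.6] turn 0.0
tilt 0.32
t=5.2 pos [0.647  0.0081 0.2603] jaw -13.0 q6 0.06 w 1.01 F [-1.2  0.3  0.2] | row [  20.8 -132.2  123.6] turn 0.0
tilt 0.32
```

Request:
{"name": "arm_command", "arguments": {
  "steps": [
    [[7,-44,0,0],[14,-88,20,0],[20.5,-125,50,0],[20.8,-132,75,0],[20.8,-132,100,0],[20.8,-132,118,0],[20.8,-132,123,0],[20.8,-132,123,0]]
  ]
}}

```text
clock: 6.05
tool_pos: [0.5227, 0.0581, 0.1334]
tool_rot: [0.0, 0.783, 0.622, 0.0]
contact_force: [0.6, 0.2, 0.6]
width: 1.0
```

Request:
{"name": "arm_command", "arguments": {
  "steps": [
    [[0,0,0,0],[0,0,0,0],[0,0,0,0],[0,0,0,0],[0,0,0,0],[0,0,0,0],[0,0,-5,0],[0,0,-20,0],[0,0,-40,0],[0,0,-60,0],[0,0,-60,0]]
  ],
  "grip": 0
}}

```text
clock: 7.15
tool_pos: [0.5231, 0.0581, 0.195]
tool_rot: [0.001, 0.783, 0.623, 0.001]
contact_force: [0.3, -0.5, -1.5]
width: 0.24
```

Run:
```python
from h import *
from mv import mv
M=mv(.6135,.1615,.20,-13)
snap('side','s3.png');snap('top','t3.png')
crop('s3.png',200,130,120,110,3.6,'a.png');crop('t3.png',180,130,100,110,3.6,'b.png')
cv2.imwrite('pics/v3.png',np.hstack([cv2.imread('pics/a.png'),cv2.imread('pics/b.png')]))
```

```text
t=7.2 pos [0.5231 0.0581 0.195 ] jaw -13.0 q6 0.11 w 0.24 F [ 0.3 -0.5 -1.5] | row [121.   64.8  -4.7] turn 0.0
```

View pics/v3.png

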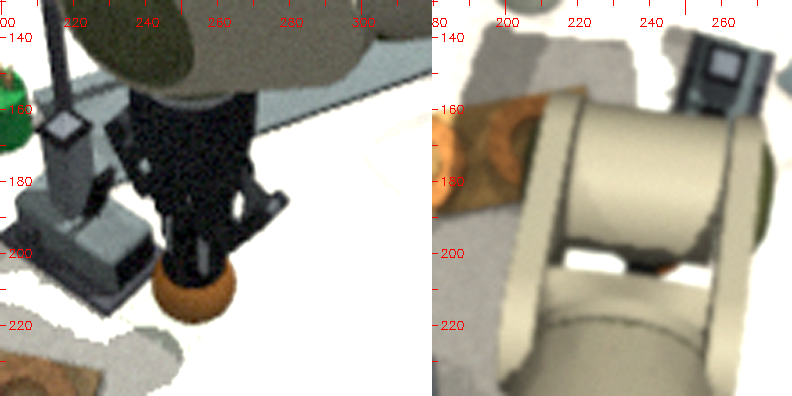

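Run:
```python
from h import *
print(proj('side',[(.5231,.0581,.0916),(.5231,.0681,.0916),(.5331,.0581,.0916),(.5231,.0581,.1016)]).round(1))
im=cv2.imread('pics/s3.png');hsv=cv2.cvtColor(im,cv2.COLOR_BGR2HSV)
m=cv2.inRange(hsv,(5,100,20),(22,255,130));m[:195]=0;m[222:]=0;m[:,:238]=0;m[:,270:]=0
c=np.argwhere(m)[:,::-1];print(c.min(0),c.max(0))
for y in range(200,221,3):
    r=np.flatnonzero(m[y]);print(y,r.min() if len(r) else 0,r.max() if len(r) else 0)
```

```text
[[254.3 208.6]
 [252.5 211.6]
 [250.7 207.3]
 [254.3 206.2]]
[242 201] [264 219]
200 0 0
203 243 263
206 242 264
209 242 264
212 243 263
215 245 262
218 249 258
```

Request:
{"name": "arm_command", "arguments": {
  "steps": [
    [[12,5,-12,0],[40,20,-12,0],[70,37,-12,0],[100,54,-12,0],[116,62,-10,0],[121,65,-5,0],[121,65,-5,0],[121,65,-5,0]]
  ]
}}

```text
clock: 8.05
tool_pos: [0.6124, 0.1607, 0.197]
tool_rot: [-0.0, 0.783, 0.622, -0.001]
contact_force: [-0.5, -0.2, -1.6]
width: 0.242
```

Run:
```python
from h import *
from mv import mv
M=mv(.6135,.1615,.153,-13)
s=monitor.read_state();p=s['tool_pos']
im=snap('side','s4.png');im=im[:,:,::-1].copy();hsv=cv2.cvtColor(im,cv2.COLOR_BGR2HSV)
u=proj('side',[(p[0],p[1],p[2]-.1034)])[0];print(u.round(1))
m=cv2.inRange(hsv,(5,100,20),(22,255,110))
for y in range(int(u[1])-6,int(u[1])+14,2):
    r=np.flatnonzero(m[y,int(u[0])-25:int(u[0])+25])+int(u[0])-25;print(y,r.min() if len(r) else 0,r.max() if len(r) else 0)
crop('s4.png',150,160,120,120,5,'v4.png')
```

```text
t=8.1 pos [0.6124 0.1607 0.197 ] jaw -13.0 q6 0.30 w 0.24 F [-0.5 -0.2 -1.6] | row [ 1.1  1.  44. ] turn -0.0
[202.4 226.4]
220 210 211
222 191 212
224 190 213
226 190 213
228 190 213
230 191 213
232 192 212
234 193 210
236 193 211
238 192 212
```

View pics/v4.png

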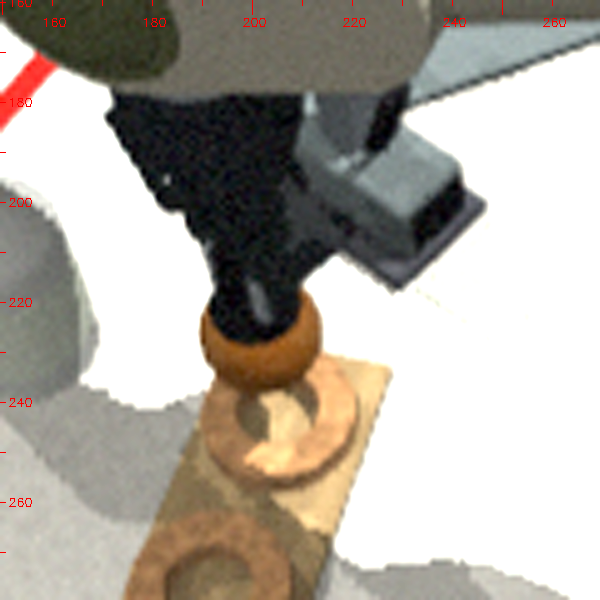

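Request:
{"name": "arm_command", "arguments": {
  "steps": [
    [[0,-1,8,0],[0,-1,18,0],[0,-1,28,0],[0,-1,35,0],[0,-1,39,0],[0,-1,41,0],[0,-1,43,0],[0,-1,43,0],[0,-1,43,0]]
  ]
}}

```text
clock: 9.0
tool_pos: [0.6121, 0.1617, 0.1551]
tool_rot: [0.0, 0.783, 0.623, 0.0]
contact_force: [-0.5, 1.0, -1.9]
width: 0.239
```

```bash
python3 mv.py .6135 .1615 .153 -13
```

```text
t=9.0 pos [0.6121 0.1617 0.1551] jaw -13.0 q6 0.30 w 0.24 F [-0.5  1.  -1.9] | row [0.1 1.4 2.1] turn 0.0
tilt 0.03
```

Request:
{"name": "arm_command", "arguments": {
  "steps": [
    [[0,0,1,0],[0,0,2,0],[0,0,3,0],[0,0,4,0],[0,0,4.5,0],[0,0,4.5,0]]
  ]
}}

```text
clock: 9.6
tool_pos: [0.6121, 0.1618, 0.1509]
tool_rot: [0.0, 0.783, 0.623, 0.0]
contact_force: [-1.4, 0.7, 4.7]
width: 0.239
```

```bash
python3 mv.py .6135 .1615 .153 -13
```

```text
t=9.6 pos [0.6121 0.1618 0.1509] jaw -13.0 q6 0.30 w 0.24 F [-1.4  0.7  4.7] | row [ 0.1  1.4 -2.1] turn 0.0
tilt 0.03
```

Request:
{"name": "arm_command", "arguments": {
  "steps": [
    [[0,0,0,0],[0,0,0,0],[0,0,0,0],[0,0,0,0],[0,0,-10,0],[0,0,-40,0],[0,0,-80,0],[0,0,-110,0],[0,0,-115,0]]
  ],
  "grip": 0.6
}}

```text
clock: 10.5
tool_pos: [0.6128, 0.1618, 0.2705]
tool_rot: [0.002, 0.783, 0.623, 0.003]
contact_force: [0.0, 0.7, -1.3]
width: 0.598
```

```bash
python3 mv.py .335 .2415 .22 -60
```

```text
t=10.5 pos [0.6128 0.1618 0.2705] jaw -13.0 q6 0.30 w 0.60 F [ 0.   0.7 -1.3] | row [  15.1 -289.    48.4] turn 47.0
tilt 0.45
```

Request:
{"name": "arm_command", "arguments": {
  "steps": [
    [[1,-20,0,6],[3,-55,0,13],[5,-95,0,20],[7,-135,5,28],[9,-175,10,36],[11,-215,20,44],[13,-250,30,50],[15,-278,40,55],[15,-289,48,57],[15,-289,48,57]]
  ],
  "grip": 1
}}

```text
clock: 11.5
tool_pos: [0.3322, 0.2414, 0.2167]
tool_rot: [0.0, 0.985, 0.174, -0.001]
contact_force: [-0.1, -0.1, -0.3]
width: 1.001
```

Run:
```python
from h import *
from mv import mv
mv(.335,.2415,.1345,-70)
snap('side','s5.png');snap('top','t5.png')
crop('s5.png',150,200,180,184,2.2,'a.png');crop('t5.png',105,130,180,184,2.2,'b.png')
cv2.imwrite('pics/v5.png',np.hstack([cv2.imread('pics/a.png'),cv2.imread('pics/b.png')]))
```

```text
t=11.5 pos [0.3322 0.2414 0.2167] jaw -69.9 q6 1.56 w 1.00 F [-0.1 -0.1 -0.3] | row [ 2.8  0.9 82.2] turn 0.1
```

View pics/v5.png

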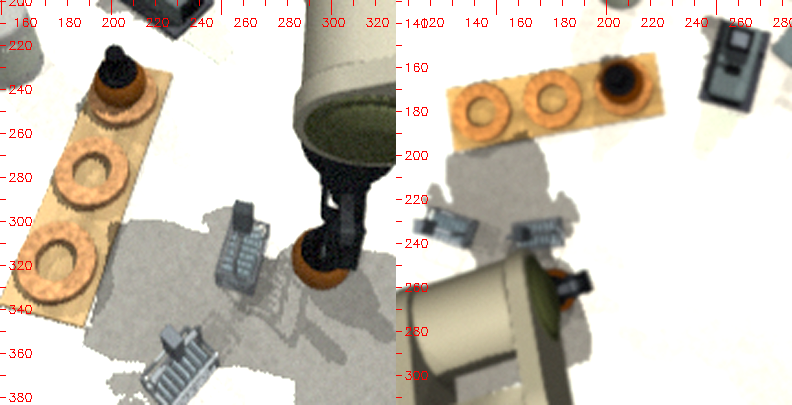

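Request:
{"name": "arm_command", "arguments": {
  "steps": [
    [[2,1,15,0],[2.8,1,35,0],[2.8,1,55,0],[2.8,1,70,0],[2.8,1,79,0],[2.8,1,82,0],[2.8,1,82,0]]
  ]
}}

```text
clock: 12.3
tool_pos: [0.3372, 0.2413, 0.1356]
tool_rot: [-0.0, 0.985, 0.174, 0.0]
contact_force: [-0.0, 0.1, 0.5]
width: 0.999
```

Request:
{"name": "arm_command", "arguments": {
  "steps": [
    [[0,0,0,0],[0,0,0,0],[0,0,0,0],[0,0,0,0],[0,0,0,0],[0,0,0,0],[0,0,-5,0],[0,0,-20,0],[0,0,-45,0],[0,0,-75,0],[0,0,-80,0]]
  ],
  "grip": 0
}}

```text
clock: 13.4
tool_pos: [0.3374, 0.2416, 0.2179]
tool_rot: [-0.0, 0.985, 0.174, 0.002]
contact_force: [-0.4, 0.9, -2.4]
width: 0.237
```

```bash
python3 mv.py .5905 .2580 .215 -13
```

```text
t=13.4 pos [0.3374 0.2416 0.2179] jaw -70.0 q6 1.56 w 0.24 F [-0.4  0.9 -2.4] | row [243.4  71.2   4. ] turn -57.0
tilt 0.26
```

Request:
{"name": "arm_command", "arguments": {
  "steps": [
    [[0,0,-20,0],[0,0,-55,0],[5,2,-85,0],[30,10,-90,-6],[60,20,-90,-13],[95,32,-90,-20],[130,42,-90,-28],[165,54,-90,-36],[195,64,-80,-44],[215,72,-60,-50],[225,76,-40,-56],[225,76,-40,-57]]
  ]
}}

```text
clock: 14.6
tool_pos: [0.574, 0.2462, 0.2506]
tool_rot: [-0.002, 0.782, 0.623, -0.004]
contact_force: [-0.3, -0.1, -2.7]
width: 0.241
```

```bash
python3 mv.py .573 .3560 .20 -13
```

```text
t=14.6 pos [0.574  0.2462 0.2506] jaw -13.0 q6 0.44 w 0.24 F [-0.3 -0.1 -2.7] | row [106.9 -25.2  50.4] turn 0.0
tilt 0.45
```

Request:
{"name": "arm_command", "arguments": {
  "steps": [
    [[15,-4,10,0],[45,-11,20,0],[75,-18,30,0],[98,-23,40,0],[107,-25,50,0],[107,-25,50,0],[107,-25,50,0]]
  ]
}}

```text
clock: 15.3
tool_pos: [0.5738, 0.3563, 0.2057]
tool_rot: [0.0, 0.783, 0.622, -0.0]
contact_force: [0.4, 0.4, -0.3]
width: 0.24
```

Run:
```python
from h import *
from mv import mv
M=mv(.573,.356,.153,-13)
p=monitor.read_state()['tool_pos']
for n in('side','top'):
    im=snap(n,n+'6.png')[:,:,::-1].copy();hsv=cv2.cvtColor(im,cv2.COLOR_BGR2HSV)
    u=proj(n,[(p[0],p[1],p[2]-.1056)])[0];print(n,u.round(1))
    m=cv2.inRange(hsv,(5,100,20),(22,255,110))
    for y in range(int(u[1])-10,int(u[1])+14,2):
        r=np.flatnonzero(m[y,int(u[0])-25:int(u[0])+25])+int(u[0])-25;print(y,r.min() if len(r) else 0,r.max() if len(r) else 0)
```

```text
t=15.3 pos [0.5738 0.3563 0.2057] jaw -13.0 q6 0.61 w 0.24 F [ 0.4  0.4 -0.3] | row [-0.4 -0.7 52.7] turn -0.0
side [168.5 304. ]
294 184 192
296 182 192
298 180 183
300 156 184
302 155 184
304 155 184
306 155 183
308 156 183
310 157 192
312 158 192
314 159 192
316 158 192
top [136.1 175.8]
165 0 0
167 138 149
169 140 149
171 142 149
173 142 149
175 142 148
177 142 156
179 141 157
181 138 157
183 138 157
185 138 156
187 139 155
```

Request:
{"name": "arm_command", "arguments": {
  "steps": [
    [[0,-0.5,10,0],[0,-0.5,22,0],[0,-0.5,34,0],[0,-0.5,43,0],[0,-0.5,48,0],[0,-0.5,50,0],[0,-0.5,51,0],[0,-0.5,52,0],[0,-0.5,53,0],[0,-0.5,53,0]]
  ]
}}

```text
clock: 16.4
tool_pos: [0.5739, 0.358, 0.1555]
tool_rot: [0.0, 0.783, 0.623, 0.002]
contact_force: [-4.7, 2.9, 15.7]
width: 0.239
```

```bash
python3 mv.py .573 .356 .153 -13
```

```text
t=16.4 pos [0.5739 0.358  0.1555] jaw -13.0 q6 0.61 w 0.24 F [-4.7  2.9 15.7] | row [-2.2 -0.4  2.5] turn 0.0
tilt 0.28
```

Request:
{"name": "arm_command", "arguments": {
  "steps": [
    [[0,0,-3,0],[0.7,-1.5,-4,0],[1.4,-2.9,-4,0],[1.4,-2.9,-2,0],[1.4,-2.9,-1,0],[1.4,-2.9,0,0],[1.4,-2.9,0,0]]
  ]
}}

```text
clock: 17.1
tool_pos: [0.5716, 0.3596, 0.1545]
tool_rot: [0.0, 0.783, 0.623, 0.002]
contact_force: [-0.2, 2.6, 9.8]
width: 0.233
```

```bash
python3 mv.py .573 .356 .153 -13
```

```text
t=17.1 pos [0.5716 0.3596 0.1545] jaw -13.0 q6 0.61 w 0.23 F [-0.2  2.6  9.8] | row [-3.2  2.2  1.5] turn 0.0
tilt 0.26
```

Request:
{"name": "arm_command", "arguments": {
  "steps": [
    [[0,0,-3,0],[1,0.3,-3,0],[2,0.4,-2,0],[2,0.4,-1,0],[2,0.4,0,0],[2,0.4,0.5,0],[2,0.4,0.5,0]]
  ]
}}

```text
clock: 17.8
tool_pos: [0.5722, 0.3612, 0.1532]
tool_rot: [0.0, 0.783, 0.623, 0.001]
contact_force: [0.7, 1.5, 8.2]
width: 0.241
```

```bash
python3 mv.py .573 .356 .153 -13
```

```text
t=17.8 pos [0.5722 0.3612 0.1532] jaw -13.0 q6 0.62 w 0.24 F [0.7 1.5 8.2] | row [-4.9  1.9  0.2] turn 0.0
tilt 0.17
```

Request:
{"name": "arm_command", "arguments": {
  "steps": [
    [[0,0,0,0],[0,0,0,0],[0,0,0,0],[0,0,0,0],[0,0,0,0],[0,0,-10,0],[0,0,-40,0],[0,0,-80,0],[0,0,-120,0],[0,0,-125,0]]
  ],
  "grip": 0.6
}}

```text
clock: 18.8
tool_pos: [0.5726, 0.3611, 0.2838]
tool_rot: [0.001, 0.783, 0.623, 0.005]
contact_force: [0.6, -0.1, -0.2]
width: 0.602
```

```bash
python3 mv.py .413 .3915 .27 77
```

```text
t=18.8 pos [0.5726 0.3611 0.2838] jaw -13.0 q6 0.62 w 0.60 F [ 0.6 -0.1 -0.2] | row [  -6.4 -162.4   12.4] turn -90.0
tilt 0.59
```

Request:
{"name": "arm_command", "arguments": {
  "steps": [
    [[0,-10,0,-8],[0,-25,2,-16],[-1,-40,4,-24],[-2,-55,6,-32],[-3,-70,8,-40],[-3,-85,10,-48],[-4,-100,12,-56],[-5,-120,12,-64],[-5,-140,12,-72],[-6,-155,12,-80],[-6.4,-162.4,12.4,-88],[-6.4,-162.4,12.4,-90]]
  ],
  "grip": 1
}}

```text
clock: 20.0
tool_pos: [0.411, 0.3913, 0.2649]
tool_rot: [-0.0, 0.111, 0.994, 0.0]
contact_force: [0.6, 0.3, 0.9]
width: 1.0
```

Run:
```python
from h import *
from mv import mv
M=mv(.413,.3915,.179,77)
snap('side','s7.png');snap('top','t7.png')
crop('s7.png',170,200,130,184,3.0,'a.png');crop('t7.png',100,130,130,184,3,'b.png')
cv2.imwrite('pics/v7.png',np.hstack([cv2.imread('pics/a.png'),cv2.imread('pics/b.png')]))
```

```text
t=20.0 pos [0.411  0.3913 0.2649] jaw 77.3 q6 -0.80 w 1.00 F [0.6 0.3 0.9] | row [-1.9  0.6 85.9] turn 0.3
```

View pics/v7.png

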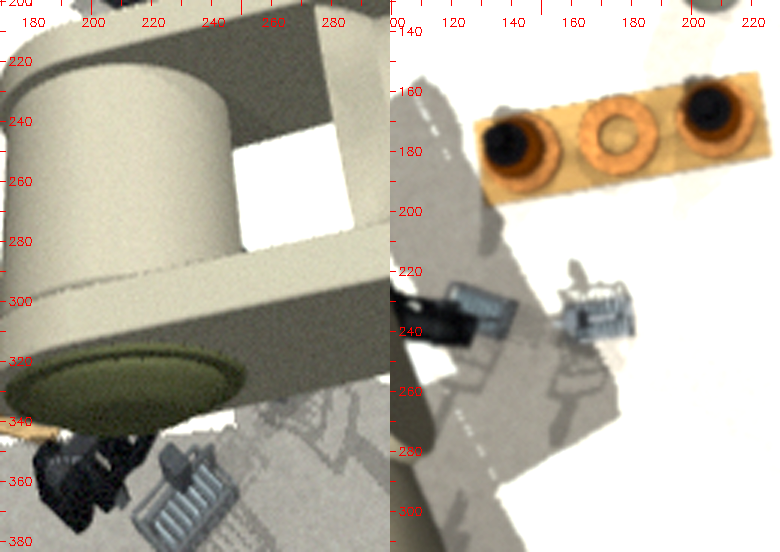

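Request:
{"name": "arm_command", "arguments": {
  "steps": [
    [[-1,0.5,12,0],[-1.9,0.6,30,0],[-1.9,0.6,48,0],[-1.9,0.6,65,0],[-1.9,0.6,78,0],[-1.9,0.6,85,0],[-1.9,0.6,86,0],[-1.9,0.6,86,0]]
  ]
}}

```text
clock: 20.9
tool_pos: [0.4142, 0.3913, 0.1788]
tool_rot: [0.0, 0.113, 0.994, 0.0]
contact_force: [-0.1, -0.9, -0.1]
width: 1.0
```

Request:
{"name": "arm_command", "arguments": {
  "steps": [
    [[0,0,0,0],[0,0,0,0],[0,0,0,0],[0,0,0,0],[0,0,0,0],[0,0,0,0],[0,0,0,0],[0,0,0,0]]
  ],
  "grip": 0
}}

```text
clock: 21.7
tool_pos: [0.414, 0.3911, 0.1783]
tool_rot: [-0.0, 0.113, 0.994, -0.0]
contact_force: [0.4, 0.3, -2.2]
width: 0.13
```

```bash
python3 mv.py .590 -.215 .35 50.1
```

```text
t=21.7 pos [0.414  0.3911 0.1783] jaw 77.0 q6 -0.79 w 0.13 F [ 0.4  0.3 -2.2] | row [-307.8 -551.  -171.6] turn 26.9
tilt 0.02
```

Request:
{"name": "arm_command", "arguments": {
  "steps": [
    [[0,0,-5,0],[0,0,-20,0],[0,0,-45,0],[0,0,-75,0],[0,0,-105,0],[0,0,-130,0],[0,0,-145,0],[0,0,-150,0],[0,0,-150,0]]
  ]
}}

```text
clock: 22.6
tool_pos: [0.414, 0.3912, 0.3288]
tool_rot: [0.0, 0.113, 0.994, 0.0]
contact_force: [-0.4, 0.1, -2.5]
width: 0.133
```

```bash
python3 mv.py .535 -.170 .33 50.1
```

```text
t=22.6 pos [0.414  0.3912 0.3288] jaw 77.0 q6 -0.79 w 0.13 F [-0.4  0.1 -2.5] | row [-244.1 -519.6   -1.4] turn 26.9
tilt 0.04
```

Request:
{"name": "arm_command", "arguments": {
  "steps": [
    [[-4,-8,0,0],[-13,-28,0,1],[-26,-56,0,3],[-41,-88,0,5],[-56,-120,0,7],[-71,-152,0,9],[-86,-184,0,12],[-101,-216,0,15],[-116,-248,0,18],[-131,-280,0,21],[-146,-312,0,24],[-161,-344,0,27]]
  ]
}}

```text
clock: 23.8
tool_pos: [0.4931, 0.0179, 0.3276]
tool_rot: [-0.001, 0.343, 0.939, -0.0]
contact_force: [0.7, 0.2, -1.9]
width: 0.126
```

```bash
python3 mv.py .535 -.170 .33 50.1
```

```text
t=23.8 pos [0.4931 0.0179 0.3276] jaw 49.9 q6 -1.07 w 0.13 F [ 0.7  0.2 -1.9] | row [-153.1 -116.7   -2.5] turn -0.2
tilt 0.1
```

Request:
{"name": "arm_command", "arguments": {
  "steps": [
    [[-35,-27,0,0],[-75,-57,0,0],[-110,-84,0,0],[-140,-106,0,0],[-153,-116.7,10,0],[-153,-116.7,30,0],[-153,-116.7,50,0],[-153,-116.7,62,0],[-153,-116.7,67,0],[-153,-116.7,67,0],[-153,-116.7,67,0]]
  ]
}}

```text
clock: 24.9
tool_pos: [0.5359, -0.1679, 0.2622]
tool_rot: [0.001, 0.342, 0.94, -0.0]
contact_force: [-0.6, 0.0, 0.0]
width: 0.133
```

Run:
```python
from scene import *
import scene
from mv import mv
M=mv(.590,-.215,.260,50.1)
scene.ST=(.618,-.238,-39.9)
p=monitor.read_state()['tool_pos']
scene.RK=[];scene.PT=[]
snap('side','s8.png')
overlay('s8.png','side',235,60,110,130,4.6,'v8.png')
im=cv2.imread('pics/v8.png')
f=fr(p[0],p[1],-40)
for l in box(-.009,.009,-.006,.006,p[2]-.178+.092,p[2]-.178+.14)+[[(0,-.027,p[2]-.138),(0,-.027,p[2]-.095),(0,0,p[2]-.088),(0,.027,p[2]-.095),(0,.027,p[2]-.138)]]+box(-.02,.02,-.031,.031,p[2]-.178,p[2]-.138):
    q=((proj('side',f(l))-[235,60]+.5)*4.6*8).astype(np.int32);cv2.polylines(im,[q],False,(255,0,255),1,cv2.LINE_AA,3)
cv2.imwrite('pics/v8.png',im)
```

```text
t=24.9 pos [ 0.5359 -0.1679  0.2622] jaw 50.0 q6 -1.39 w 0.13 F [-0.6  0.   0. ] | row [-71.7  -1.4   2.3] turn -0.1
```

View pics/v8.png

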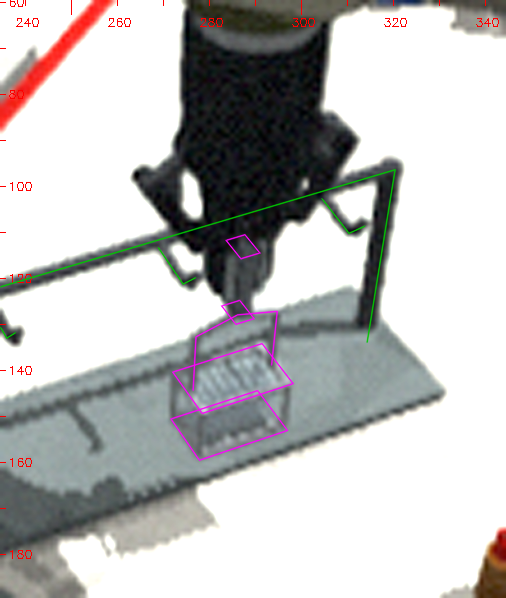

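Request:
{"name": "arm_command", "arguments": {
  "steps": [
    [[-10,0,0,0],[-25,-1,0,0],[-40,-1.5,0,0],[-55,-1.5,0,0],[-67,-1.5,0,0],[-72,-1.5,0,0],[-72,-1.5,0,0],[-72,-1.5,5,0],[-72,-1.5,10,0],[-72,-1.5,15,0],[-72,-1.5,19,0],[-72,-1.5,19,0]]
  ]
}}

```text
clock: 26.15
tool_pos: [0.5905, -0.216, 0.2427]
tool_rot: [0.002, 0.342, 0.94, -0.001]
contact_force: [4.8, -4.8, -3.0]
width: 0.129
```

```bash
python3 mv.py .590 -.215 .235 50.1
```

```text
t=26.1 pos [ 0.5905 -0.216   0.2427] jaw 50.0 q6 -1.41 w 0.13 F [ 4.8 -4.8 -3. ] | row [1.  0.4 7.7] turn -0.1
tilt 0.22
```

Request:
{"name": "arm_command", "arguments": {
  "steps": [
    [[-2,0,0,0],[-4,0,0,0],[-4,0,0,0]]
  ]
}}

```text
clock: 26.45
tool_pos: [0.593, -0.218, 0.2422]
tool_rot: [-0.0, 0.342, 0.94, 0.0]
contact_force: [-0.2, 0.5, -1.4]
width: 0.129
```

```bash
python3 mv.py .590 -.215 .235 50.1
```

```text
t=26.4 pos [ 0.593  -0.218   0.2422] jaw 50.0 q6 -1.41 w 0.13 F [-0.2  0.5 -1.4] | row [4.2 0.4 7.2] turn -0.1
tilt 0.05
```

Free now. Lower on.

Request:
{"name": "arm_command", "arguments": {
  "steps": [
    [[0,0,2,0],[0,0,4,0],[0,0,6,0],[0,0,7,0],[0,0,7,0]]
  ]
}}

```text
clock: 26.95
tool_pos: [0.5933, -0.2183, 0.2363]
tool_rot: [0.001, 0.342, 0.94, -0.0]
contact_force: [2.0, -1.8, 4.0]
width: 0.13
```

```bash
python3 mv.py .590 -.215 .235 50.1
```

```text
t=26.9 pos [ 0.5933 -0.2183  0.2363] jaw 50.0 q6 -1.41 w 0.13 F [ 2.  -1.8  4. ] | row [4.7 0.4 1.3] turn -0.1
tilt 0.14
```

Request:
{"name": "arm_command", "arguments": {
  "steps": [
    [[-1,0,0,0],[-1,0,0,0],[-1,0,0,0],[-1,0,0,0],[-1,0,0,0],[-1,0,-5,0],[-1,0,-20,0],[-1,0,-45,0],[-1,0,-75,0],[-1,0,-95,0],[-1,0,-100,0]]
  ],
  "grip": 0.5
}}

```text
clock: 28.05
tool_pos: [0.594, -0.2187, 0.3384]
tool_rot: [0.002, 0.342, 0.94, -0.0]
contact_force: [-0.1, -0.3, 1.3]
width: 0.505
```

```bash
python3 mv.py .4063 .267 .30 101
```

```text
t=28.1 pos [ 0.594  -0.2187  0.3384] jaw 50.0 q6 -1.41 w 0.51 F [-0.1 -0.3  1.3] | row [456.1 251.4  36.5] turn -51.0
tilt 0.26
```

Request:
{"name": "arm_command", "arguments": {
  "steps": [
    [[15,8,0,-2],[52,29,0,-6],[92,51,0,-10],[132,73,0,-15],[172,95,0,-20],[212,117,0,-25],[252,139,0,-30],[292,161,5,-35],[332,183,10,-40],[372,205,20,-45],[412,227,30,-50],[440,243,36,-51]]
  ],
  "grip": 1
}}

```text
clock: 29.25
tool_pos: [0.4111, 0.2524, 0.2982]
tool_rot: [-0.001, -0.098, 0.995, -0.0]
contact_force: [0.8, -0.2, 0.5]
width: 0.998
```

Run:
```python
from scene import *
import scene
from mv import mv
mv(.4063,.267,.27,101)
s='side';im=snap(s,'s9.png');snap('top','t9.png')
a=cv2.imread('pics/s9.png');g=cv2.cvtColor(a,cv2.COLOR_BGR2HSV)
scene.ST=(.618,-.238,-39.9);scene.RK=[];scene.PT=[]
overlay('s9.png','side',235,75,110,90,3.6,'a.png');overlay('t9.png','top',285,120,110,90,3.6,'b.png')
crop('s9.png',205,270,110,90,3.6,'c.png');crop('t9.png',110,190,110,90,3.6,'d.png')
r=lambda f:cv2.imread('pics/'+f)
cv2.imwrite('pics/v9.png',cv2.resize(np.vstack([np.hstack([r('a.png'),r('b.png')]),np.hstack([r('c.png'),r('d.png')])]),(733,600)))
```

```text
t=29.2 pos [0.4111 0.2524 0.2982] jaw 101.2 q6 -1.46 w 1.00 F [ 0.8 -0.2  0.5] | row [ 1.8 15.3 28.2] turn 0.2
```

View pics/v9.png

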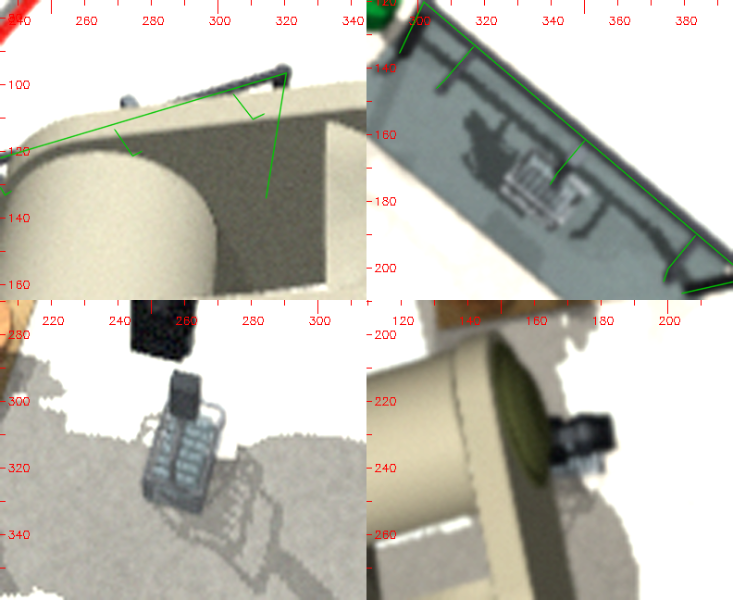

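Request:
{"name": "arm_command", "arguments": {
  "steps": [
    [[1,8,5,0],[1.8,14,15,0],[1.8,15,30,0],[1.8,15,55,0],[1.8,15,80,0],[1.8,15,102,0],[1.8,15,115,0],[1.8,15,119,0],[1.8,15,119,0]]
  ]
}}

```text
clock: 30.25
tool_pos: [0.4083, 0.2643, 0.18]
tool_rot: [-0.001, -0.095, 0.995, -0.0]
contact_force: [0.1, 0.7, -0.5]
width: 0.996
```

Request:
{"name": "arm_command", "arguments": {
  "steps": [
    [[0,0,0,0],[0,0,0,0],[0,0,0,0],[0,0,0,0],[0,0,0,0],[0,0,0,0],[0,0,0,0],[0,0,0,0]]
  ],
  "grip": 0
}}

```text
clock: 31.05
tool_pos: [0.4082, 0.2647, 0.1804]
tool_rot: [-0.0, -0.096, 0.995, -0.0]
contact_force: [0.5, -0.2, -2.2]
width: 0.128
```

```bash
python3 mv.py .458 -.262 .33 50.1
```

```text
t=31.1 pos [0.4082 0.2647 0.1804] jaw 101.0 q6 -1.43 w 0.13 F [ 0.5 -0.2 -2.2] | row [  51.7 -526.5 -149.6] turn 50.9
tilt 0.02
```

Request:
{"name": "arm_command", "arguments": {
  "steps": [
    [[0,0,-5,0],[0,0,-20,0],[0,0,-45,0],[0,0,-75,0],[0,0,-105,0],[0,-4,-130,0],[1,-14,-145,2],[3,-32,-150,4],[6,-60,-150,7],[9,-92,-150,11],[12,-125,-150,15],[16,-158,-150,19]]
  ]
}}

```text
clock: 32.25
tool_pos: [0.4225, 0.1054, 0.3309]
tool_rot: [0.0, 0.071, 0.997, 0.0]
contact_force: [0.9, 0.5, -2.2]
width: 0.129
```

```bash
python3 mv.py .459 -.262 .33 50.1
```

```text
t=32.2 pos [0.4225 0.1054 0.3309] jaw 81.9 q6 -1.45 w 0.13 F [ 0.9  0.5 -2.2] | row [ -88.2 -358.5    0.9] turn 31.8
tilt 0.03
```

Request:
{"name": "arm_command", "arguments": {
  "steps": [
    [[-8,-34,0,3],[-16,-68,0,6],[-25,-102,0,9],[-33,-136,0,12],[-42,-170,0,15],[-50,-204,0,18],[-58,-238,0,21],[-67,-272,0,24],[-75,-306,0,27],[-83,-336,0,30],[-88,-354,0,31.8],[-88,-358.5,0,31.8]]
  ]
}}

```text
clock: 33.45
tool_pos: [0.4598, -0.2623, 0.3303]
tool_rot: [-0.0, 0.341, 0.94, -0.0]
contact_force: [-0.3, 0.7, -1.8]
width: 0.136
```

Request:
{"name": "arm_command", "arguments": {
  "steps": [
    [[0,0,10,0],[0,0,30,0],[0,0,50,0],[0,0,62,0],[0,0,67,0],[0,0,67,0],[0,0,67,0]]
  ]
}}

```text
clock: 34.15
tool_pos: [0.4602, -0.2606, 0.2643]
tool_rot: [0.001, 0.34, 0.94, -0.0]
contact_force: [0.2, -0.6, -1.7]
width: 0.129
```

```bash
python3 mv.py .516 -.309 .262 50.1
```

```text
t=34.1 pos [ 0.4602 -0.2606  0.2643] jaw 50.2 q6 -1.61 w 0.13 F [ 0.2 -0.6 -1.7] | row [-73.8  -1.5   2.4] turn 0.1
tilt 0.08
```

Request:
{"name": "arm_command", "arguments": {
  "steps": [
    [[-10,0,0,0],[-25,-1,0,0],[-42,-1.5,0,0],[-58,-1.5,0,0],[-70,-1.5,0,0],[-75,-1.5,0,0],[-75,-1.5,0,0],[-75,-1.5,5,0],[-75,-1.5,10,0],[-75,-1.5,15,0],[-75,-1.5,19,0],[-75,-1.5,19,0]]
  ]
}}

```text
clock: 35.35
tool_pos: [0.5164, -0.3096, 0.2437]
tool_rot: [-0.001, 0.34, 0.94, 0.0]
contact_force: [-0.3, -0.1, -1.5]
width: 0.131
```

```bash
python3 mv.py .516 -.309 .238 50.1
```

```text
t=35.4 pos [ 0.5164 -0.3096  0.2437] jaw 50.2 q6 -1.61 w 0.13 F [-0.3 -0.1 -1.5] | row [0.7 0.3 5.7] turn 0.1
tilt 0.08
```

Request:
{"name": "arm_command", "arguments": {
  "steps": [
    [[0,0,2,0],[0,0,4,0],[0,0,5.5,0],[0,0,6.5,0],[0,0,6.5,0]]
  ]
}}

```text
clock: 35.85
tool_pos: [0.5166, -0.3099, 0.2379]
tool_rot: [0.0, 0.34, 0.94, -0.0]
contact_force: [0.5, -0.6, -1.8]
width: 0.129
```

```bash
python3 mv.py .516 -.309 .238 50.1
```

```text
t=35.9 pos [ 0.5166 -0.3099  0.2379] jaw 50.2 q6 -1.61 w 0.13 F [ 0.5 -0.6 -1.8] | row [ 1.   0.2 -0.1] turn 0.1
tilt 0.01
```

Request:
{"name": "arm_command", "arguments": {
  "steps": [
    [[0,0,1,0],[0,0,2,0],[0,0,2,0]]
  ]
}}

```text
clock: 36.15
tool_pos: [0.5168, -0.31, 0.2372]
tool_rot: [0.001, 0.34, 0.94, -0.0]
contact_force: [-1.5, 1.6, 6.2]
width: 0.129
```

```bash
python3 mv.py .516 -.309 .238 50.1
```

```text
t=36.1 pos [ 0.5168 -0.31    0.2372] jaw 50.2 q6 -1.61 w 0.13 F [-1.5  1.6  6.2] | row [ 1.2  0.3 -0.8] turn 0.1
tilt 0.1
```

Request:
{"name": "arm_command", "arguments": {
  "steps": [
    [[0,0,0,0],[0,0,0,0],[0,0,0,0],[0,0,0,0],[0,0,0,0],[0,0,-5,0],[0,0,-20,0],[0,0,-45,0],[0,0,-75,0],[0,0,-95,0],[0,0,-100,0]]
  ],
  "grip": 0.5
}}

```text
clock: 37.25
tool_pos: [0.5169, -0.31, 0.3387]
tool_rot: [0.002, 0.34, 0.94, -0.001]
contact_force: [0.1, 0.0, -0.1]
width: 0.496
```

```bash
python3 mv.py .40 -.02 .33 20
```

```text
t=37.2 pos [ 0.5169 -0.31    0.3387] jaw 50.2 q6 -1.61 w 0.50 F [ 0.1  0.  -0.1] | row [275.5 148.    7.5] turn 30.2
tilt 0.26
```

Request:
{"name": "arm_command", "arguments": {
  "steps": [
    [[10,6,0,3],[35,19,0,8],[65,35,0,14],[95,51,0,21],[125,67,0,29],[155,83,0,37],[185,99,0,45],[215,115,0,53],[245,131,0,60],[265,142,0,63],[275,148,0,63]]
  ],
  "grip": 1
}}

```text
clock: 38.35
tool_pos: [0.3993, -0.0187, 0.3356]
tool_rot: [-0.0, 0.781, 0.624, -0.0]
contact_force: [1.2, 0.1, 0.0]
width: 1.002
```

Run:
```python
from scene import *
import scene
from mv import mv
mv(.6471,.0081,.26,-13)
snap('side','s10.png');snap('top','t10.png')
S=(.618,-.238,-39.9);f=fr(*S)
h=f([(-.036,-.12,0),(-.036,0,0)])
scene.ST=S;scene.RK=[];scene.PT=[];scene.RG=[]
def m2():
    L=[]
    for p in h:
        g=fr(p[0],p[1],-39.9);z=.057
        L+=[g(q) for q in box(-.009,.009,-.006,.006,z+.092,z+.14)+box(-.02,.02,-.031,.031,z,z+.04)]
    t=np.linspace(0,2*np.pi,25)
    for x,y in [(.5735,.357),(.613,.1615)]: L+=[np.c_[x+r*np.cos(t),y+r*np.sin(t),0*t+z] for r,z in((.03,.047),(.011,.111))]
    return L
scene.model=m2
overlay('s10.png','side',235,75,110,90,3.6,'a.png');overlay('t10.png','top',285,120,110,90,3.6,'b.png')
overlay('s10.png','side',140,200,110,130,3.6,'c.png');overlay('t10.png','top',120,110,110,130,3.6,'d.png')
r=lambda f:cv2.imread('pics/'+f)
v=np.vstack([np.hstack([r('a.png'),r('b.png')]),np.hstack([r('c.png'),r('d.png')])]);print(v.shape)
cv2.imwrite('pics/v10.png',cv2.resize(v,None,fx=.75,fy=.75,interpolation=cv2.INTER_AREA))
```

```text
t=38.4 pos [ 0.3993 -0.0187  0.3356] jaw -12.7 q6 -0.12 w 1.00 F [1.2 0.1 0. ] | row [ 80.8 235.9  75.4] turn 0.3
(792, 792, 3)
```

View pics/v10.png

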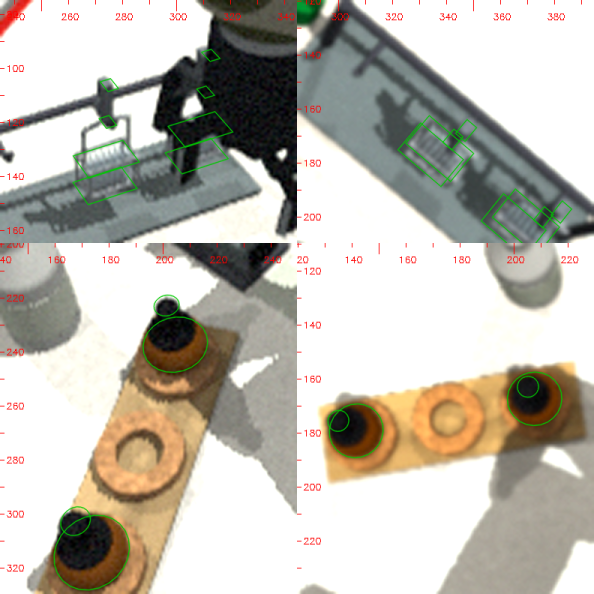

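Request:
{"name": "arm_command", "arguments": {
  "steps": [
    [[7,20,5,0],[18,52,15,0],[30,88,28,0],[42,124,40,0],[55,160,52,0],[67,196,64,0],[76,222,72,0],[81,236,75,0.3],[81,236,75,0.3],[81,236,75,0.3]]
  ]
}}

```text
clock: 39.45
tool_pos: [0.648, 0.0057, 0.2603]
tool_rot: [-0.0, 0.783, 0.622, -0.0]
contact_force: [-0.5, 0.6, 0.4]
width: 1.005
```

```bash
python3 mv.py .6471 .0081 .1665 -13
```

```text
t=39.5 pos [0.648  0.0057 0.2603] jaw -13.1 q6 0.06 w 1.00 F [-0.5  0.6  0.4] | row [ 2.1 -1.3 93.8] turn -0.1
tilt 0.06
```

Request:
{"name": "arm_command", "arguments": {
  "steps": [
    [[2,-1.3,15,0],[2,-1.3,35,0],[2,-1.3,55,0],[2,-1.3,72,0],[2,-1.3,85,0],[2,-1.3,92,0],[2,-1.3,94,0],[2,-1.3,94,0]]
  ]
}}

```text
clock: 40.25
tool_pos: [0.6474, 0.0087, 0.1675]
tool_rot: [0.0, 0.783, 0.622, 0.0]
contact_force: [0.7, -0.1, 0.3]
width: 1.002
```

Request:
{"name": "arm_command", "arguments": {
  "steps": [
    [[0,0,0,0],[0,0,0,0],[0,0,0,0],[0,0,0,0],[0,0,0,0],[0,0,0,0],[0,0,0,0],[0,0,0,0]]
  ],
  "grip": 0.3
}}

```text
clock: 41.05
tool_pos: [0.6475, 0.0089, 0.1678]
tool_rot: [-0.0, 0.783, 0.621, 0.0]
contact_force: [1.4, 0.7, 5.7]
width: 0.433
```

```bash
python3 mv.py .6471 .0081 .1665 -13
```

```text
t=41.0 pos [0.6475 0.0089 0.1678] jaw -13.2 q6 0.06 w 0.43 F [1.4 0.7 5.7] | row [-0.9 -0.2  1.3] turn -0.2
tilt 0.04
```

Request:
{"name": "arm_command", "arguments": {
  "steps": [
    [[0,0,0,0],[0,0,0,0],[0,0,0,0],[0,0,0,0],[0,0,0,0],[0,0,-15,0],[0,0,-45,0],[0,0,-80,0],[0,0,-110,0],[0,-30,-130,0],[0,-75,-150,0],[0,-120,-150,0]]
  ],
  "grip": 1
}}

```text
clock: 42.25
tool_pos: [0.5296, 0.0362, 0.3206]
tool_rot: [0.002, 0.783, 0.622, 0.002]
contact_force: [0.1, 0.1, 0.1]
width: 1.002
```

Request:
{"name": "arm_command", "arguments": {
  "steps": [
    [[0,-40,0,0],[0,-80,0,0],[0,-120,0,0],[0,-130,0,0],[0,-130,0,0],[0,-130,0,0]]
  ]
}}

```text
clock: 42.85
tool_pos: [0.4048, 0.0653, 0.3177]
tool_rot: [0.001, 0.783, 0.622, 0.001]
contact_force: [0.1, -0.4, -0.4]
width: 1.003
```

Run:
```python
from h import *
from mv import mv
mv(.4,0,.3,-13)
a=snap('side','s11.png');b=snap('top','t11.png')
o={n:cv2.imread('pics/%s10.png'%n[0])[:,:,::-1] for n in('side','top')}
i0={n:cv2.imread('pics/%s0.png'%n)[:,:,::-1] for n in('side','top')}
for nm,n,im,(x0,y0,x1,y1) in [('pots','side',a,(145,215,230,345)),('pots','top',b,(125,150,230,200)),('rack1','side',a,(262,98,288,148)),('racks','top',b,(325,160,385,215))]:
    d=np.abs(im.astype(int)-o[n])[y0:y1,x0:x1].max(2)>50;print(nm,n,'changed px',d.sum(),'of',d.size)
for n,im,(x0,y0,x1,y1) in [('side',a,(202,155,235,200)),('top',b,(250,140,268,175))]:
    d=np.abs(im.astype(int)-i0[n])[y0:y1,x0:x1].max(2)>50;print('scanner vs start',n,d.sum(),'of',d.size)
```

```text
t=42.9 pos [0.4048 0.0653 0.3177] jaw -13.1 q6 0.10 w 1.00 F [ 0.1 -0.4 -0.4] | row [-64.6  10.1  17.8] turn -0.1
pots side changed px 1351 of 11050
pots top changed px 1056 of 5250
rack1 side changed px 261 of 1300
racks top changed px 0 of 3300
scanner vs start side 0 of 1485
scanner vs start top 0 of 630
```

Run:
```python
from h import *
for k in('10','11'):
  for n,bs in(('side',[(150,290,188,332),(185,212,222,245)]),('top',[(125,163,155,195),(192,150,222,182)])):
    im=cv2.imread('pics/%s%s.png'%(n[0],k))
    hsv=cv2.cvtColor(im,cv2.COLOR_BGR2HSV)
    m=cv2.inRange(hsv,(0,0,0),(180,255,38));am=cv2.inRange(hsv,(5,150,20),(18,255,105))|m
    for x0,y0,x1,y1 in bs:
        q=np.argwhere(m[y0:y1,x0:x1]);w=np.argwhere(am[y0:y1,x0:x1]);print(k,n,(q.mean(0)[::-1]+[x0,y0]).round(1),len(q),(w.mean(0)[::-1]+[x0,y0]).round(1),len(w))
```

```text
10 side [170.2 310.1] 349 [172.7 314. ] 664
10 side [202.9 230.9] 241 [204.2 234.7] 433
10 top [138.3 177.5] 160 [141.6 179.4] 355
10 top [205.9 166. ] 170 [208.9 168.8] 507
11 side [170.2 310. ] 348 [172.7 314.1] 660
11 side [202.8 231. ] 238 [204.  234.8] 427
11 top [138.3 177.5] 160 [141.7 179.5] 362
11 top [205.9 166. ] 174 [207.8 169.6] 521
```

```bash
python3 -c "
from h import *
print(env.close_job())"
```

```text
the job is handed in; nothing more can be done
None
```

The job is done and handed in at about 43 s; the hand-in gives no verdict. Two racks and two pots were present.

- **Trigger:** I squeezed it home before and after the loading. Both times the jaws stopped at 0.43 of full opening, which is about the home width against the handle. The last pictures show the scanner exactly as at the start, so the trigger had sprung back.
- **Racks:** They hang on hooks 1 and 0. On the way in, the first rack's bar touched the turned-up end of its hook at about 7 N. I moved it 4 mm toward the rail before lowering it. In the last view both racks match the expected hanging position, although the gripper hid most of the hook 0 rack from the side camera.
- **Pots:** They sit upright in rings 0 and 2. The pot in ring 0 first met the ring rim a few millimetres off centre, and I shifted it twice until the sideways force faded. Pixel positions agree with the expected seat within a few millimetres, and the knobs and balls were unchanged after the last squeeze.
- **Last checks:** A plain picture comparison flagged changed pixels around the pots and one rack. I took these for the arm's moving shadow or view. The knob check cleared the pots, and the top view showed no change at the racks. The bystanders were never handled, and I did not measure their positions at the end.

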